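Fit change cogs on a splined drive hub and lock them

TASK

Fit the loose cogs that lie on the worktop (two or three) to the splined hub of the white gear drive. First open the tab that bars the hub: take the orange square driver from its stand, put its tip into the recess of the black lock knob and turn it counter-clockwise to its stop at the green dot; then slide all the cogs onto the hub, boss up, largest at the bottom and smallest on top, each turned until its master slot finds the master spline, and fully home. Then lock them with the driver, turning the knob clockwise to its stop at the red dot, put the driver back in its stand, fully down, and leave the small weight, the petri dish and the yellow filter where they are.

Things in the scene. Friction and masses are not known exactly. Their poses are not given: they have to be found in the camera images.
- cog_large_mid (a point): centre of the large steel-grey cog, 72 mm across, boss up, z up; may be absent. Toothed plate 6 mm thick at z -9 to -3 mm; above it a boss to z +9 mm, 42 mm round with flats 38 mm apart facing +y and -y (grip here). Bore 20 mm; spline slots to 29 mm across, 6.6 mm wide at +x, +y, -y; the master slot at -x, red stripe, is 12.6 mm wide. 120 g
- cog_medium_mid (a point): centre of the medium brass cog, 62 mm across, boss up, z up; may be absent. Toothed plate 6 mm thick at z -9 to -3 mm; above it a boss to z +9 mm, 42 mm round with flats 38 mm apart facing +y and -y (grip here). Bore 20 mm; spline slots to 29 mm across, 6.6 mm wide at +x, +y, -y; the master slot at -x, red stripe, is 12.6 mm wide. 120 g
- cog_small_mid (a point): centre of the small blue cog, 52 mm across, boss up, z up; may be absent. Toothed plate 6 mm thick at z -9 to -3 mm; above it a boss to z +9 mm, 42 mm round with flats 38 mm apart facing +y and -y (grip here). Bore 20 mm; spline slots to 29 mm across, 6.6 mm wide at +x, +y, -y; the master slot at -x, red stripe, is 12.6 mm wide. 120 g
- hub_seat (a point): foot of the hub, on its upright axis (z), at the top face of the white gear-drive housing (90 x 166 mm, 25 mm high). The first cog is home with its underside here; each next one sits 18 mm higher, on the boss below. Splines rise 46 mm from here, 26 mm across: 3.4 mm wide at +x, +y, -y; the master spline, painted red, at -x, is 9.4 mm wide
- hub_top (a point): top of the hub, 58 mm above hub_seat, same axes: a plain round pilot, 8.8 mm wide at the top, 16.4 mm wide from 7 mm lower, 12 mm tall in all, standing on the splines. A cog slides down only with its master slot over the master spline (play 1.6 mm, 7 degrees either way); turned wrongly it rests on the spline tops, 46 mm above hub_seat
- recess (a point): centre of the mouth of the recess in the black captive lock knob (36 mm round, 20 mm tall, on the same housing, 95 mm from the hub). Recess 14 mm square, 13 mm deep. These axes are the housing's and do not turn with the knob: with joint lock at q the recess sides are turned by 1.05 - q about z (up, counter-clockwise positive) from them
- lock (a joint): angle of the lock knob, rad: 0 open (steel tab at the green dot), grows clockwise seen from above to a stop at 1.05 (tab at the red dot, over the rim of the lowest cog). At the start it is near 1. The tab reaches 69 mm from the knob axis, 9 to 14 mm above the housing. Friction of 0.05 N m holds the knob where it is left
- driver_grip (a point): centre of the orange handle (28 x 28 mm square, 48 mm tall, flats facing its x and y) of the square driver, which stands handle up, z up. Below it a 12 mm round shaft, then a 12 mm square tip 19 mm long, sides parallel to the handle's, narrowed to 6 mm over its last 6 mm. The tip's end is 96 mm below this point. 90 g
- driver_tip (a point): end of the driver's tip, on its axis
- driver_stand: fixed grey block 40 x 40 mm, 76 mm tall, with a dark foot, and an upright 19 mm square hole through it, sides along its x and y; origin at the centre of its underside. The driver hangs in it, the underside of the handle resting on the block's top: the handle's centre is then 100 mm above the origin
- weight_1: steel calibration weight, 24 mm in diameter, 30 mm tall, a bystander; origin at the centre of its underside
- petri_dish: petri dish with tablets, 65 mm in diameter, 13 mm tall, a bystander; origin at the centre of its underside
- filter_2: yellow syringe filter, 27 mm in diameter, 16 mm tall, a bystander; origin at the centre of its underside
There are look-alikes about, which are no part of the job. Of the things shaped like the part that bears cog_small_mid, the blue one is meant. Leave any blue or purple look-alike of the part that bears driver_grip alone.

How it is judged:
On the way, in this order (a step that is already met when the one before it is completed fails the run):
1. with the driver's tip in the recess, the lock knob is turned counter-clockwise until the tab is open (value of joint lock below 0.15 rad and horizontal distance between driver_tip and recess below 0.005 m and z of driver_tip in the frame of recess below -0.006 m), for 0.1 s.
2. all the cogs that are there sit fully home on the hub, largest lowest, smallest on top (horizontal distance between each of cog_large_mid, cog_medium_mid, cog_small_mid and hub_seat below 0.004 m and z of cog_large_mid in the frame of hub_seat between 0.006 and 0.012 m and angle between each of cog_large_mid, cog_medium_mid, cog_small_mid's own z axis and vertical below 0.08 rad and angle between the x axis of each of cog_large_mid, cog_medium_mid, cog_small_mid and the x axis of hub_seat, either way round below 0.2 rad and z of cog_medium_mid in the frame of hub_seat between 0.006 and 0.03 m and z of cog_small_mid in the frame of hub_seat between 0.006 and 0.048 m and z of cog_medium_mid in the frame of cog_large_mid between 0.015 and 0.021 m and z of cog_small_mid in the frame of cog_medium_mid between 0.015 and 0.021 m and z of cog_small_mid in the frame of cog_large_mid above 0.015 m), for 0.2 s.
3. with the driver's tip in the recess, the lock knob is turned clockwise to its stop (value of joint lock above 0.9 rad and horizontal distance between driver_tip and recess below 0.005 m and z of driver_tip in the frame of recess below -0.006 m), for 0.1 s.
At the end, for the whole second after the job is handed in: Cogs present: within 4 mm of the hub axis, level within 0.08 rad, splines engaged, on the seat or the next larger cog within 3 mm, smallest on top. Lock joint above 0.9 rad. Driver upright in its stand, handle centre within 8 mm of the stand's axis and 4 mm of its resting height (all of step 2 and value of joint lock above 0.9 rad and horizontal distance between driver_grip and driver_stand below 0.008 m and z of driver_grip in the frame of driver_stand between 0.096 and 0.104 m and angle between driver_grip's own z axis and vertical below 0.1 rad); the robot touches nothing.
It fails at once if the weight is moved by more than 3 cm (distance of weight_1 from where it was at the start of the episode above 0.03 m).
It fails at once if the petri dish is moved by more than 3 cm (distance of petri_dish from where it was at the start of the episode above 0.03 m).
It fails at once if the yellow filter is moved by more than 3 cm (distance of filter_2 from where it was at the start of the episode above 0.03 m).
Of cog_large, cog_medium, cog_small only 2 to 3 are there at a start; the rules pass over those that are not, and their reading is None.
At some moment in a run one of cog_large, cog_medium, cog_small may be knocked a few centimetres aside while the robot is not near it.
Once in a run the grip may slacken for a moment while it holds something.
It also fails if it takes over 210 s, if anything falls off the work surface, if the arm or the gripper's body presses on something with over 40 N, if the wrist force passes 120 N, or if a joint passes its speed limit or range.

ROBOT

A 7-joint arm with a two-finger parallel gripper is mounted at the origin on a cart in front of the work surface, level with it; the furniture and walls round the work are solid. World frame = base frame: x ahead of the robot, y to its left, z up, the work surface at z = 0. Lengths are in m, angles in rad, forces in N, time in s.
With the tool pointing down it reaches from about 0.4 to 0.85 m from the base axis. Payload 10.4 kg.
Tool frame: the origin (TCP) lies between the finger pads; the fingertips stand 22 mm ahead of it and the grasp point (between the pads) lies 3 mm ahead of it; z points along the fingers, y is the line along which they close (so a half turn about z gives the same grasp; the last joint's range is limited). The gripper opens to 85 mm and grips with 20 to 120 N. Pads are 22 mm wide; open, the fingers measure 114 mm over their backs; the gripper's body (76 mm by 85 mm) begins 54 mm behind the grasp point. The pads swing forward as they close: fully open they stand 13 mm farther back than shut.
Start: joints at [1.187, 0.332, -0.065, 1.46, 0.022, 1.35, -0.088], TCP at [0.221, -0.585, 0.214] pointing down, gripper open.
Joint ranges: [-2.6, 2.6], [-0.5, 2.12], [-1.47, 1.34], [0.16, 2.42], [-1.27, 4.41], [0.06, 2.06], [-2.6, 2.6]. Speed limits (rad/s): [2.22, 2.22, 2.79, 2.79, 3.14, 3.14, 3.14].

INTERFACE

Orientations are given as a unit quaternion [x, y, z, w].
In Python, from workcell import manip, camera, ticket, boxes_of, outline_of gives the robot as it stands.
- The arm moves only by the tool carry_out, never from a script. Its argument "deltas" is a list of rows, each a list of 5 numbers: the shift along the tool's x, y, z as a fraction of full scale, then the turn about the tool's z as a fraction of full scale, then the opening, from -1 (shut) to 1 (fully open), so that 0 is half open. In form: [[tx, ty, tz, spin, gripper], ...]. A call has 1 to 20 rows; each row is the pose to reach, as a shift and turn from the pose commanded when the call began, along the tool's axes at that moment; what a row does not reach only later rows make up. Full scale, the value 1, is 150 mm for a shift and 30 degrees for a turn. A row lasts 1/8 s, in which the tool goes at most 62.5 mm and 10.7 degrees, less where a joint would pass 70% of its speed; a pose out of reach is approached as far as the arm can. A call with a number of a shift or a turn outside -1 to 1 is refused whole. A call with a gripper value outside its range is refused whole. The fingers move at their own pace and stop on an object; "force" is the grip in N (left out, the last holds). Time passes only in rows, so rows that repeat a pose let the fingers close. It gives the time, the measured TCP pose, the force, the opening and the grip force at its end, in the units of the state.
- manip.get_obs(): the state, without advancing time (a new reading comes with each control period).
- camera(name): name is "scene" or "top"; returns a dict with "img" (420x560x3 uint8, red, green, blue), "depth" (420x560 float32, m along the optical axis (not along the pixel's ray), 0 where there is no reading), "vertical_fov" (degrees; the focal length in pixels is half the picture's height over the tangent of half this angle, whatever the lens; pixels are square), "cx", "cy" (the principal point, pixels), "R" (3x3) and "t" (3): a world point X has camera coordinates R X + t. Camera axes: x right, y down, z forward; pixel columns grow to the right and rows downward; lengths in m; the calibration is good to about 2 mm. A picture is of the moment at which its call begins.
- ticket.hand_in(): hands the job in; it is judged then, once.
Trained networks look in a picture, given as the dict that the camera call returned (one of the last four; its "shot" number tells which), for a name from the list of things; names that differ only in an ending like _2 or _b are one class to them, and where a whole thing is asked for, a point or a joint stands for the part that bears it (a point fixed in the world has none). Each returns a list of dicts, best first, with "conf" (0 to 1); they miss things now and then, are a little off and sometimes report something else, mostly with a low value. They report only what shows in the picture. A call takes as long as a camera call. They do not tell look-alikes from the thing itself.
- boxes_of(query, picture): "position" ([x, y, z] in m, in world coordinates, good to about 4 mm: the middle of the surface that is visible of it).
- outline_of(query, picture): "region" (420x560 bool, what is visible of it).
The state is a dict: "clock": time; "joint_pos": joint angles; "joint_velocities": joint speeds; "tau": joint torques, N m; "position": TCP position; "ee_rot": TCP orientation; "ft_force": force on the tool from outside, world axes, zero at the start; "torque": the same for the moment, N m; "grip_width": opening from 0.0 (shut) to 1.0 (fully open); "grasp_force": force on a finger pad.
Only numpy, scipy, OpenCV 4.12 (cv2) and the standard library are available. Lean on these libraries where they do the work, as an engineer would, in place of code of your own. Each camera call takes 0.05 s, during which the arm holds its last target. There are 200 camera calls.

## Working session

There is one attempt and no reset: what is moved stays moved. The work goes in short steps, Python scripts to look and compute and a tool call to move; the robot and the scene stay as the last step left them, time stands still between calls to the robot, and variables do not carry over. Pictures are saved under pics/ and viewed, at most 14 in all, crops included, and the job is handed in when it is done.

Besides the shell and the picture viewer there is one more tool, called after "Emit:" as name([rows], argument=value, ...), one row to a line, values as JSON. carry_out: Moves the arm, as the interface text tells. Its arguments: {"type":"object","properties":{"deltas":{"type":"array","items":{"type":"array","items":{"type":"number"}}},"force":{"type":"number"}},"required":["deltas"]}

```bash
ls; mkdir -p pics; cat > h.py <<'E'
import numpy as np, cv2, math
from workcell import manip, camera, ticket, boxes_of, outline_of
def f_of(p): return p["img"].shape[0]/2/math.tan(math.radians(p["vertical_fov"])/2)
def cloud(p):
    d=p["depth"]; f=f_of(p); v,u=np.mgrid[:d.shape[0],:d.shape[1]]
    c=np.stack([(u-p["cx"])/f*d,(v-p["cy"])/f*d,d],-1)
    return (c-np.array(p["t"]))@np.array(p["R"])
def proj(p,X):
    c=np.array(p["R"])@np.array(X)+np.array(p["t"]); f=f_of(p)
    return c[0]/c[2]*f+p["cx"],c[1]/c[2]*f+p["cy"]
def save(p,n,box=None,s=1):
    i=p["img"][...,::-1]
    if box: i=i[box[1]:box[3],box[0]:box[2]]
    cv2.imwrite("pics/"+n,cv2.resize(i,None,fx=s,fy=s,interpolation=cv2.INTER_CUBIC))
E
python3 - <<'E'
from h import *
o=manip.get_obs()
print(o)
for n in("scene","top"):
    p=camera(n); save(p,n+"0.png"); print(n,p["vertical_fov"],p["cx"],p["cy"],np.round(p["R"],3).tolist(),p["t"])
    for q in("cog_large_mid","cog_medium_mid","cog_small_mid","hub_seat","recess","lock","driver_grip","driver_stand","weight_1","petri_dish","filter_2"):
        try: print(q,[(np.round(b["position"],3).tolist(),round(b["conf"],2)) for b in boxes_of(q,p)][:4])
        except Exception as e: print(q,e)
E
```

```text
pics
{'clock': 0.0, 'joint_pos': array([ 1.18742945,  0.33285377, -0.06472134,  1.46092409,  0.02159137,
        1.34992386, -0.08849698]), 'joint_velocities': array([ 1.06299120e-03, -4.58347091e-04, -1.61296619e-03, -5.05610431e-05,
       -4.98271522e-04, -3.22080697e-04,  3.38288668e-04]), 'tau': array([ 2.15254613e-05, -6.25452161e+01,  4.93109180e-02, -3.91597617e+01,
        1.63002260e-02,  9.74677212e-03,  4.34420917e-05]), 'position': array([ 0.2204867 , -0.58438784,  0.21303554]), 'ee_rot': array([ 9.83770967e-01,  1.79427378e-01, -1.51928689e-04, -6.90391473e-04]), 'ft_force': array([-0.34137978,  0.61104151,  0.57601185]), 'torque': array([-0.05795337, -0.0094212 ,  0.00520175]), 'grasp_force': 0.0, 'grip_width': 0.9998614260240356}
scene 42.213361051016456 276.80193325139595 216.80799588058477 [[-0.594, -0.804, 0.011], [-0.337, 0.236, -0.912], [0.731, -0.545, -0.411]] [0.47986101 0.21171765 1.05811446]
cog_large_mid [([0.455, 0.411, 0.006], 0.84), ([0.632, -0.154, 0.01], 0.33)]
cog_medium_mid [([0.549, 0.332, 0.014], 0.89), ([0.472, -0.113, 0.106], 0.74)]
cog_small_mid 
[... 548 characters left out ...]
952965605935 204.88264782664731 [[0.026, -1.0, 0.001], [-0.998, -0.026, -0.057], [0.057, 0.001, -0.998]] [0.17322662 0.53734122 1.23575091]
cog_large_mid [([0.464, 0.4, 0.006], 0.5), ([0.466, 0.276, 0.02], 0.44)]
cog_medium_mid [([0.564, 0.32, 0.004], 0.51)]
cog_small_mid [([0.557, 0.206, 0.021], 0.52)]
hub_seat [([0.507, 0.025, 0.023], 0.59)]
recess [([0.505, 0.024, 0.021], 0.59), ([0.451, 0.538, 0.005], 0.48)]
lock [([0.506, -0.017, 0.037], 0.72)]
driver_grip [([0.568, -0.165, 0.12], 0.71), ([0.477, -0.114, 0.118], 0.67)]
driver_stand [([0.482, -0.105, 0.037], 0.66)]
weight_1 [([0.53, 0.507, 0.018], 0.55)]
petri_dish [([0.447, 0.536, 0.001], 0.65)]
filter_2 [([0.637, -0.149, 0.009], 0.59)]
```

View pics/scene0.png

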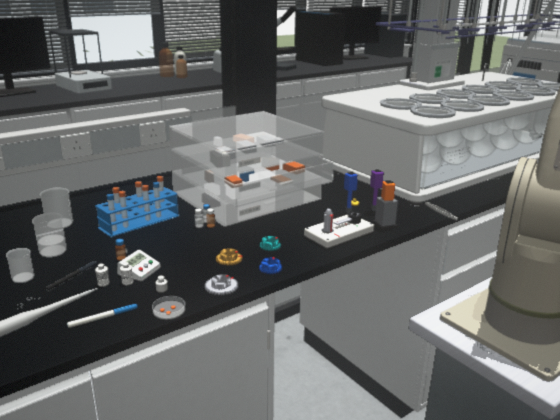

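View pics/top0.png

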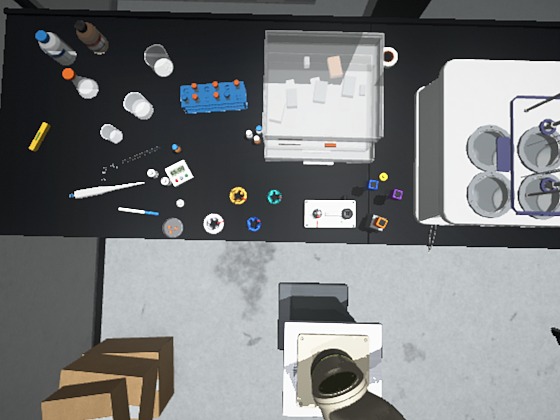

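The scene view shows large grey (222,284), brass (229,256), blue (270,265) and the teal look-alike (270,242). The housing is at (340,229), and the orange driver in its stand at (388,200), with the blue and purple look-alikes behind it. In the top view the housing is at (330,213). Next I'll take zoomed crops and measure.

```bash
python3 - <<'E'
from h import *
A=camera("scene");B=camera("top")
a=A["img"][170:310,190:420][...,::-1]; a=cv2.resize(a,(800,487),interpolation=cv2.INTER_CUBIC)
b=B["img"][160:245,195:415][...,::-1]; b=cv2.resize(b,(800,309),interpolation=cv2.INTER_CUBIC)
cv2.imwrite("pics/a1.png",a);cv2.imwrite("pics/b1.png",b)
for n,p in(("scene",A),("top",B)):
    P=cloud(p); hsv=cv2.cvtColor(p["img"],cv2.COLOR_RGB2HSV)
    np.savez("/tmp/%s.npz"%n,P=P,hsv=hsv,img=p["img"])
    x,y,z=P[...,0],P[...,1],P[...,2]
    def reg(c,r,zl,zh): return (np.hypot(x-c[0],y-c[1])<r)&(z>zl)&(z<zh)
    for nm,c in(("large",(.46,.405)),("med",(.557,.326)),("small",(.461,.277)),("teal",(.557,.206))):
        m=reg(c,.045,.002,.05); t=reg(c,.045,.013,.05)
        print(n,nm,m.sum(),np.median(z[t]).round(4),"top c",P[t].mean(0).round(4),"mid",((P[t].min(0)+P[t].max(0))/2).round(4))
        red=m&((hsv[...,0]<6)|(hsv[...,0]>174))&(hsv[...,1]>110)&(hsv[...,2]>60)
        print("   red",red.sum(),P[red].mean(0).round(4) if red.any() else None)
    m=reg((.5,-.0),.1,.019,.031); v=P[m]; 
    # housing top plane
    r=cv2.minAreaRect((v[:,:2]*1000).astype(np.float32)); print("housing",m.sum(),np.median(v[:,2]).round(4),r)
    t=reg((.477,-.112),.04,.085,.2); print("driver top",t.sum(),P[t].mean(0).round(4),np.percentile(z[t],[5,50,95]).round(3))
E
```

```text
scene large 514 0.0174 top c [0.4643 0.4049 0.0172] mid [0.4668 0.4023 0.0174]
   red 5 [0.471  0.3824 0.0159]
scene med 328 0.0174 top c [0.5587 0.3263 0.0171] mid [0.5596 0.3252 0.0169]
   red 0 None
scene small 296 0.0175 top c [0.4657 0.2727 0.0172] mid [0.4667 0.2708 0.0176]
   red 1 [0.4787 0.2543 0.0189]
scene teal 245 0.0171 top c [0.558  0.2071 0.017 ] mid [0.5588 0.2066 0.0173]
   red 1 [0.56   0.1858 0.0181]
housing 740 0.0249 ((507.7440185546875, 3.6439208984375), (109.92760467529297, 194.23275756835938), 10.376629829406738)
driver top 217 [ 0.4756 -0.1135  0.1079] [0.088 0.109 0.126]
top large 363 0.0178 top c [0.4682 0.4042 0.0181] mid [0.4693 0.4064 0.019 ]
   red 6 [0.471  0.383  0.0152]
top med 286 0.0184 top c [0.5631 0.3257 0.0184] mid [0.5618 0.3256 0.019 ]
   red 6 [0.5519 0.3063 0.0145]
top small 244 0.0181 top c [0.4704 0.2719 0.0182] mid [0.4709 0.2734 0.0204]
   red 2 [0.478  0.2556 0.0207]
top teal 253 0.0188 top c [0.5617 0.2067 0.0186] mid [0.5615 0.2071 0.0188]
   red 7 [0.5585 0.1855 0.0122]
housing 1078 0.0251 ((517.524658203125, 0.8253631591796875), (104.66014099121094, 195.41574096679688), 1.1336286067962646)
driver top 116 [ 0.4831 -0.1164  0.1193] [0.096 0.124 0.129]
```

View pics/a1.png

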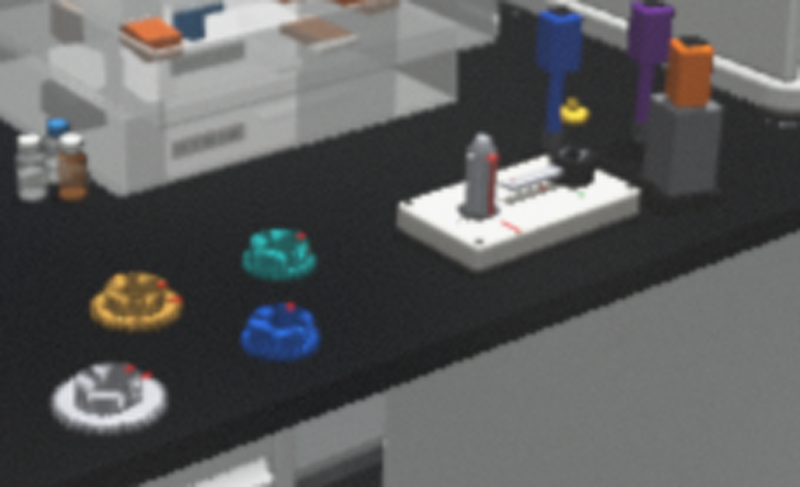

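View pics/b1.png

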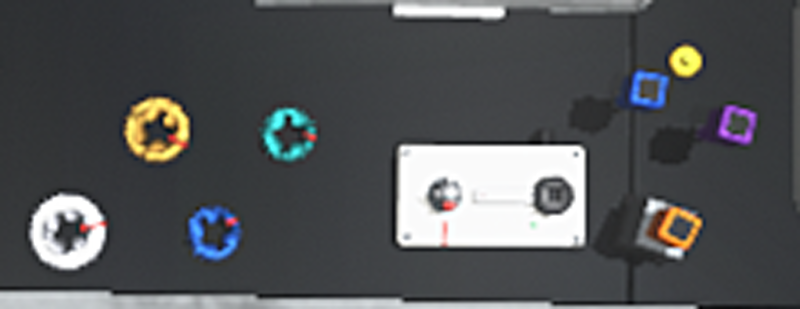

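The crops show the cogs with red master stripes, all pointing roughly to -y. The hub is at (442,193) with its red master pointing to -x. The knob is at (553,194) with its tab over the hub side. The green dot is at (533,224). Now I'll fit precise centres and yaws.

```bash
python3 - <<'E'
from h import *
for n in("scene","top"):
    D=np.load("/tmp/%s.npz"%n);P,hsv,img=D["P"],D["hsv"].astype(int),D["img"].astype(int)
    x,y,z=P[...,0],P[...,1],P[...,2]
    def reg(c,r,zl,zh): return (np.hypot(x-c[0],y-c[1])<r)&(z>zl)&(z<zh)
    print(n)
    def circ(m):
        c,r=cv2.minEnclosingCircle((P[m][:,:2]*1000).astype(np.float32)); 
        v=P[m][:,:2]*1000; q=(np.percentile(v,2,axis=0)+np.percentile(v,98,axis=0))/2
        return np.round(c,1),round(r,1),"pct",q.round(1),m.sum()
    for nm,c in(("large",(.466,.404)),("med",(.56,.326)),("small",(.468,.272))):
        zt=np.median(z[reg(c,.03,.014,.03)])
        print(nm,"boss",circ(reg(c,.03,zt-.002,zt+.003)),"plate",circ(reg(c,.045,.003,.010)),
          )
    w=(hsv[...,2]>150)&(hsv[...,1]<50)&reg((.51,-.0),.11,.021,.029)
    w=cv2.morphologyEx(w.astype(np.uint8),cv2.MORPH_OPEN,np.ones((3,3)))>0
    r=cv2.minAreaRect((P[w][:,:2]*1000).astype(np.float32)); print("housing",r,np.median(z[w]))
    h=reg((.51,.043),.025,.05,.1); print("hub",circ(h),np.percentile(z[h],98), "top",circ(reg((.51,.043),.03,.074,.1)))
    k=reg((.51,-.055),.03,.04,.06); print("knob",circ(k),np.median(z[k]))
    g=reg((.48,-.114),.05,.115,.14)&(hsv[...,0]<25); print("driver",cv2.minAreaRect((P[g][:,:2]*1000).astype(np.float32)),np.percentile(z[g],[50,90]),g.sum())
    s=reg((.48,-.11),.05,.068,.082); print("stand top",cv2.minAreaRect((P[s][:,:2]*1000).astype(np.float32)),s.sum())
    gr=(hsv[...,0]>40)&(hsv[...,0]<80)&(hsv[...,1]>50)&reg((.49,-.03),.05,.02,.03); print("green",P[gr].mean(0) if gr.any() else 0)
    rd=((hsv[...,0]<8)|(hsv[...,0]>172))&(hsv[...,1]>70)&(hsv[...,2]>80)
    q=rd&reg((.48,.04),.06,.02,.03); print("redline",P[q].round(4).tolist())
    for nm,c in(("large",(.466,.404)),("med",(.56,.326)),("small",(.468,.272))):
        q=rd&reg(c,.04,.0,.03); print(nm,"red",P[q].round(3).tolist())
E
```

```text
scene
large boss (array([467.7, 405.7]), 23.9, 'pct', array([466.7, 403.6]), np.int64(129)) plate (array([463., 407.]), 40.1, 'pct', array([462.8, 404.1]), np.int64(285))
med boss (array([559.9, 326.7]), 22.7, 'pct', array([559. , 325.8]), np.int64(99)) plate (array([558.9, 322.6]), 34.5, 'pct', array([555.6, 325.1]), np.int64(156))
small boss (array([467.5, 269.9]), 23.3, 'pct', array([467.2, 272.3]), np.int64(106)) plate (array([464.9, 277.5]), 35.8, 'pct', array([466.2, 275.1]), np.int64(99))
housing ((506.1143798828125, 23.196063995361328), (92.12788391113281, 169.05006408691406), 0.9660679697990417) 0.024811246789735307
hub (array([508.6,  61.8]), 15.2, 'pct', array([505.5,  60.8]), np.int64(29)) 0.08311340757511176 top (array([504.3,  66.1]), 8.0, 'pct', array([504.7,  65.9]), np.int64(24))
knob (array([508.3, -36.6]), 18.0, 'pct', array([508.8, -37.4]), np.int64(44)) 0.044282649764088244
driver ((477.0090637207031, -117.05908203125), (27.02254295349121, 27.134737014770508), 58.915794372558594) [0.12223089 0.12618677] 64
stand top ((478.7291259765625, -118.86312866210938), (41.
[... 1786 characters left out ...]
93097]
redline [[0.4957, 0.0625, 0.0295], [0.496, 0.0587, 0.0234], [0.496, 0.0558, 0.027], [0.4828, 0.0623, 0.0299], [0.4796, 0.0618, 0.0249], [0.4764, 0.0614, 0.0218], [0.4731, 0.0614, 0.0229]]
large red [[0.475, 0.388, 0.021], [0.475, 0.373, 0.008], [0.475, 0.37, 0.006], [0.471, 0.388, 0.017], [0.471, 0.384, 0.021], [0.472, 0.383, 0.007], [0.472, 0.379, 0.01], [0.468, 0.387, 0.021], [0.468, 0.385, 0.019]]
med red [[0.555, 0.312, 0.017], [0.555, 0.308, 0.022], [0.552, 0.312, 0.017], [0.552, 0.309, 0.02], [0.553, 0.307, 0.003], [0.55, 0.303, 0.006], [0.55, 0.3, 0.007], [0.55, 0.297, 0.001], [0.547, 0.297, 0.004]]
small red [[0.482, 0.248, 0.001], [0.478, 0.257, 0.016], [0.478, 0.254, 0.025]]
```

```bash
cat > go.py <<'E'
import sys,numpy as np,math
from workcell import manip
from scipy.spatial.transform import Rotation as R
def yaw_y(q):
    v=R.from_quat(q).as_matrix()[:,1]; return math.degrees(math.atan2(v[1],v[0]))
def go(x,y,z,yaw=None):
    "calls needed: world target, yaw of tool y (deg)"
    o=manip.get_obs(); p=np.array(o["position"]); a=yaw_y(o["ee_rot"]); T=np.array([x,y,z])
    m=R.from_quat(o["ee_rot"]).as_matrix()[:,2]
    print("t %.2f pos %s yaw %.1f grip %.3f gf %.1f F %s M %s tilt %.4f q %s"%(o["clock"],p.round(4),a,o["grip_width"],o["grasp_force"],o["ft_force"].round(1),o["torque"].round(2),math.hypot(m[0],m[1]),o["joint_pos"].round(2)))
    yaw=a if yaw is None else yaw
    while 1:
        s=(a-yaw+180)%360-180; st=np.clip(s,-30,30)
        b=math.radians(a); ey=np.array([math.cos(b),math.sin(b),0]); ez=np.array([0,0,-1.]); ex=np.cross(ey,ez)
        d=np.array([e@(T-p) for e in(ex,ey,ez)]); f=min(1,.15/np.abs(d).max()) if np.abs(d).max()>0 else 1
        d=d*f
        print((d/.15).round(3).tolist(),round(st/30,3))
        p=p+d[0]*ex+d[1]*ey+d[2]*ez; a-=st
        if np.linalg.norm(p-T)<1e-4 and abs(s-st)<.01: break
if __name__=="__main__": go(*map(float,sys.argv[1:]))
E
python3 go.py .481 -.119 .19 -28
```

```text
t 1.30 pos [ 0.2207 -0.5848  0.2138] yaw -69.3 grip 0.997 gf 0.0 F [ 0.  -0.6 -0.4] M [ 0.02  0.03 -0.  ] tilt 0.0001 q [ 1.19  0.33 -0.06  1.46  0.02  1.35 -0.09]
[1.0, -0.843, 0.058] -1.0
[1.0, -0.179, 0.045] -0.378
[1.0, 0.021, 0.045] 0.0
[0.233, 0.005, 0.01] 0.0
```

Emit:
carry_out([
  [1.0,-0.843,0,-1,0.3],
  [1.0,-0.843,0,-1,0.3],
  [1.0,-0.843,0,-1,0.3],
  [1.0,-0.843,0,-1,0.3],
], force=40)

```text
clock: 1.8
position: [0.3193, -0.4097, 0.2145]
ee_rot: [0.902, 0.432, 0.0, 0.0]
ft_force: [-1.3, -1.4, -0.5]
grip_width: 0.652
grasp_force: 0.0
```

Emit:
carry_out([
  [1.0,-0.179,0,-0.378,0.3],
  [1.0,-0.179,0,-0.378,0.3],
  [1.0,-0.179,0,-0.378,0.3],
  [1.0,-0.179,0,-0.378,0.3],
])

```text
clock: 2.3
position: [0.3917, -0.2792, 0.2141]
ee_rot: [0.856, 0.516, 0.0, 0.0]
ft_force: [-1.0, -0.0, 0.7]
grip_width: 0.652
grasp_force: 0.0
```

```bash
python3 go.py .481 -.119 .19 -28
```

```text
t 2.30 pos [ 0.3917 -0.2792  0.2141] yaw -27.8 grip 0.652 gf 0.0 F [-1.  -0.   0.7] M [-0.06  0.04 -0.02] tilt 0.0007 q [ 0.91  0.03 -0.39  1.81  0.01  1.3   0.03]
[1.0, 0.023, 0.132] 0.005
[0.222, 0.004, 0.029] 0.0
```

Emit:
carry_out([
  [1.0,0.023,0.1,0,0.3],
  [1.0,0.023,0.1,0,0.3],
  [1.0,0.023,0.1,0,0.3],
  [1.0,0.023,0.1,0,0.3],
])

```text
clock: 2.8
position: [0.4645, -0.1493, 0.1986]
ee_rot: [0.857, 0.516, 0.0, -0.0]
ft_force: [-0.6, -0.1, -0.5]
grip_width: 0.652
grasp_force: 0.0
```

Emit:
carry_out([
  [0.222,0.005,0.06,0,0.3],
  [0.222,0.005,0.06,0,0.3],
  [0.222,0.005,0.06,0,0.3],
])

```text
clock: 3.18
position: [0.4799, -0.1227, 0.1898]
ee_rot: [0.858, 0.514, -0.0, 0.0]
ft_force: [-0.4, -0.7, 0.1]
grip_width: 0.65
grasp_force: 0.0
```

```bash
python3 go.py .481 -.119 .108 -28; python3 - <<'E'
from h import *
o=manip.get_obs()["position"]
a=camera("scene");b=camera("top")
ia=cv2.resize(a["img"][150:240,330:430][...,::-1],(400,360),interpolation=cv2.INTER_CUBIC)
ib=cv2.resize(b["img"][170:260,330:430][...,::-1],(400,360),interpolation=cv2.INTER_CUBIC)
cv2.imwrite("pics/c1.png",np.hstack([ia,ib]))
E
```

```text
t 3.17 pos [ 0.4799 -0.1227  0.1898] yaw -28.1 grip 0.650 gf 0.0 F [-0.4 -0.7  0.1] M [-0.    0.09  0.05] tilt 0.0007 q [ 0.7   0.1  -0.57  1.8   0.06  1.25 -0.38]
[0.025, -0.005, 0.545] -0.005
```

View pics/c1.png

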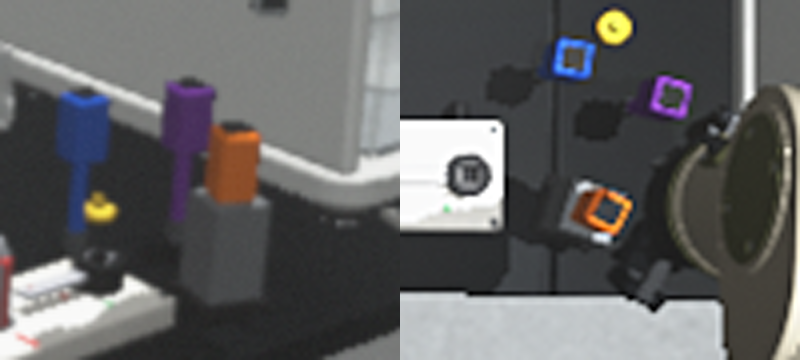

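```bash
python3 - <<'E'
from h import *
for n in("scene","top"):
    p=camera(n);P=cloud(p)
    print(n,"tip px",proj(p,[.48,-.1227,.168]),"drv top",proj(p,[.481,-.119,.124]))
    for zl in np.arange(.13,.34,.02):
        m=(P[...,2]>zl)&(P[...,2]<zl+.02)&(abs(P[...,0]-.48)<.14)&(abs(P[...,1]+.12)<.14)
        if m.sum(): print(round(zl,2),m.sum(),P[m].min(0).round(3),P[m].max(0).round(3))
    save(p,n+"2.png",None,1)
E
```

```text
scene tip px (np.float64(391.0341899910114), np.float64(165.7380281104439)) drv top (np.float64(388.12900400345654), np.float64(181.87498449615725))
0.13 45 [ 0.499 -0.26   0.13 ] [ 0.618 -0.255  0.15 ]
0.15 11 [ 0.518 -0.26   0.151] [ 0.618 -0.257  0.162]
0.17 1 [ 0.532 -0.259  0.17 ] [ 0.532 -0.259  0.17 ]
0.21 146 [ 0.441 -0.259  0.21 ] [ 0.541 -0.094  0.23 ]
0.23 268 [ 0.439 -0.26   0.23 ] [ 0.583 -0.094  0.25 ]
0.25 227 [ 0.421 -0.26   0.25 ] [ 0.542 -0.082  0.27 ]
0.27 190 [ 0.42  -0.141  0.27 ] [ 0.541 -0.08   0.29 ]
0.29 221 [ 0.415 -0.144  0.29 ] [ 0.544 -0.079  0.31 ]
0.31 211 [ 0.416 -0.147  0.31 ] [ 0.545 -0.079  0.33 ]
0.33 210 [ 0.44  -0.145  0.331] [ 0.506 -0.081  0.35 ]
top tip px (np.float64(386.0901709604407), np.float64(222.8936736795866)) drv top (np.float64(380.71612363015424), np.float64(222.6726437537021))
0.13 6 [ 0.48  -0.26   0.131] [ 0.618 -0.112  0.134]
0.21 27 [ 0.446 -0.248  0.215] [ 0.619 -0.096  0.23 ]
0.23 92 [ 0.449 -0.252  0.23 ] [ 0.62  -0.096  0.25 ]
0.25 194 [ 0.436 -0.26   0.25 ] [ 0.618 -0.083  0.268]
0.27 51 [ 0.434 -0.14   0.271] [ 0.543 -0.082  0.29 ]
0.29 57 [ 0.423 -0.145  0.29 ] [ 0.547 -0.079  0.31 ]
0.31 129 [ 0.418 -0.148  0.31 ] [ 0.547 -0.079  0.328]
0.33 40 [ 0.446 -0.111  0.333] [ 0.511 -0.083  0.35 ]
```

View pics/scene2.png

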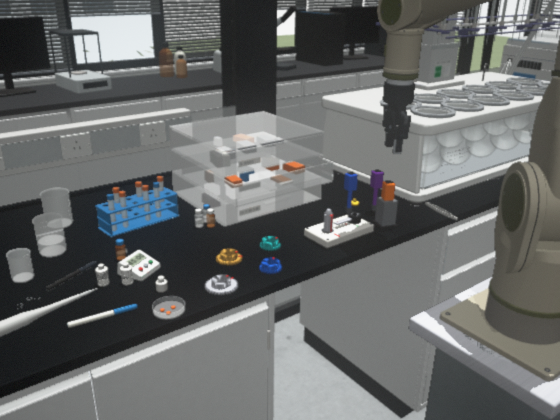

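The gripper appears correctly above the driver at (398,130). Its tips look about 35 mm higher than expected, so I'll descend part-way and measure the fingertip height again.

Emit:
carry_out([
  [0.025,-0.005,0.25,0,0.3],
  [0.025,-0.005,0.25,0,0.3],
  [0.025,-0.005,0.25,0,0.3],
])

```text
clock: 3.75
position: [0.4818, -0.1173, 0.1534]
ee_rot: [0.857, 0.515, 0.0, 0.0]
ft_force: [0.6, -1.2, 0.0]
grip_width: 0.649
grasp_force: 0.0
```

```bash
python3 go.py .481 -.119 .108 -28; python3 - <<'E'
from h import *
p=camera("scene");P=cloud(p)
for zl in np.arange(.13,.25,.01):
        m=(P[...,2]>zl)&(P[...,2]<zl+.01)&(abs(P[...,0]-.48)<.1)&(abs(P[...,1]+.12)<.1)
        if m.sum(): print(round(zl,2),m.sum(),P[m].min(0).round(3),P[m].max(0).round(3))
ia=p["img"][90:230,330:450][...,::-1]
d=p["depth"][90:230,330:450]
dd=cv2.applyColorMap(np.clip((d-1.1)/.7*255,0,255).astype(np.uint8),cv2.COLORMAP_JET)
cv2.imwrite("pics/c2.png",cv2.resize(np.hstack([ia,dd]),None,fx=3.3,fy=3.3,interpolation=cv2.INTER_CUBIC))
E
```

```text
t 3.75 pos [ 0.4818 -0.1173  0.1534] yaw -28.0 grip 0.649 gf 0.0 F [ 0.6 -1.2  0. ] M [-0.01 -0.01  0.01] tilt 0.0008 q [ 0.68  0.13 -0.57  1.85  0.08  1.18 -0.4 ]
[-0.012, 0.001, 0.303] -0.0
0.17 25 [ 0.448 -0.137  0.175] [ 0.516 -0.091  0.18 ]
0.18 61 [ 0.443 -0.141  0.18 ] [ 0.519 -0.09   0.189]
0.19 68 [ 0.442 -0.139  0.19 ] [ 0.521 -0.09   0.2  ]
0.2 67 [ 0.441 -0.138  0.2  ] [ 0.518 -0.089  0.21 ]
0.21 52 [ 0.436 -0.137  0.21 ] [ 0.523 -0.085  0.22 ]
0.22 89 [ 0.425 -0.14   0.22 ] [ 0.54  -0.078  0.23 ]
0.23 87 [ 0.422 -0.139  0.23 ] [ 0.547 -0.074  0.24 ]
0.24 101 [ 0.419 -0.138  0.24 ] [ 0.545 -0.077  0.25 ]
```

View pics/c2.png

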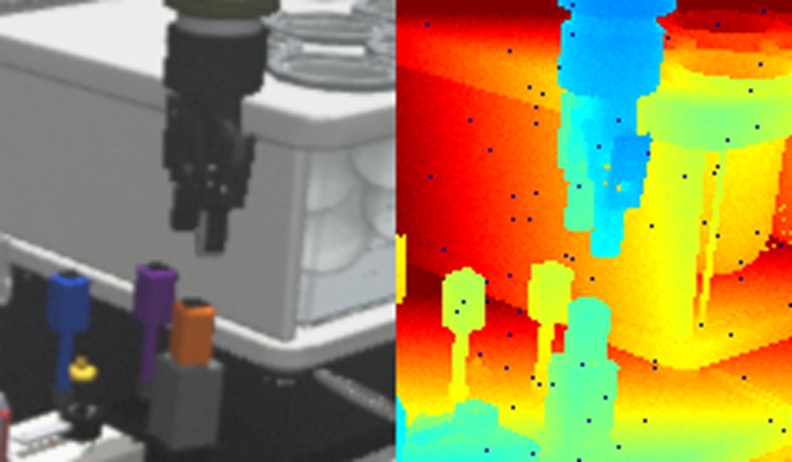

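Emit:
carry_out([
  [-0.012,0,0.15,0,0.3],
  [-0.012,0,0.25,0,0.3],
  [-0.012,0,0.25,0,0.3],
])

```text
clock: 4.18
position: [0.4802, -0.1185, 0.1144]
ee_rot: [0.857, 0.515, -0.0, -0.0]
ft_force: [0.7, 0.1, 0.4]
grip_width: 0.648
grasp_force: 0.0
```

```bash
cat > tip.py <<'E'
from h import *
import sys
o=manip.get_obs();q=o["position"]
for n in("scene","top"):
    p=camera(n);P=cloud(p)
    m=(abs(P[...,0]-q[0])<.07)&(abs(P[...,1]-q[1])<.07)&(p["img"].max(2)<90)&(P[...,2]>float(sys.argv[1]))&(P[...,2]<q[2]+.12)
    z=P[m][:,2]; print(n,q.round(4),m.sum(),np.percentile(z,[0,2,5]).round(4),o["ft_force"].round(1))
E
python3 tip.py .05; python3 go.py .481 -.119 .108 -28
```

```text
scene [ 0.4802 -0.1185  0.1144] 946 [0.0502 0.0524 0.0564] [0.7 0.1 0.4]
top [ 0.4802 -0.1185  0.1144] 183 [0.051  0.0548 0.0601] [0.7 0.1 0.4]
t 4.28 pos [ 0.4811 -0.1185  0.1155] yaw -28.0 grip 0.650 gf 0.0 F [ 0.1  0.9 -0.7] M [ 0.04 -0.    0.02] tilt 0.0007 q [ 0.68  0.18 -0.57  1.89  0.11  1.1  -0.42]
[-0.003, 0.001, 0.05] 0.001
```

```bash
python3 - <<'E'
from h import *
p=camera("scene");b=camera("top")
print("tip px if z=.0925",proj(p,[.48,-.1185,.0925]))
ia=cv2.resize(p["img"][110:230,340:440][...,::-1],(400,480),interpolation=cv2.INTER_CUBIC)
ib=cv2.resize(b["img"][160:280,340:440][...,::-1],(400,480),interpolation=cv2.INTER_CUBIC)
cv2.imwrite("pics/c3.png",np.hstack([ia,ib]))
E
```

```text
tip px if z=.0925 (np.float64(387.1385980887119), np.float64(193.22131165350422))
```

View pics/c3.png

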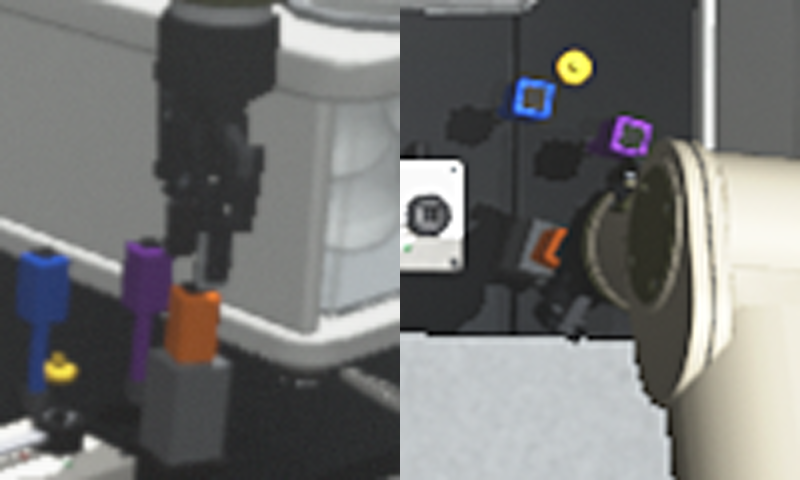

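The tips sit just above the handle top, so actual tip height is about TCP + 0.018. I'll keep descending in small steps and watch the force.

Emit:
carry_out([
  [0,0,0.06,0,0.3],
  [0,0,0.12,0,0.3],
  [0,0,0.12,0,0.3],
])

```text
clock: 4.75
position: [0.4799, -0.1184, 0.0958]
ee_rot: [0.857, 0.515, -0.001, -0.001]
ft_force: [0.1, -0.1, -0.4]
grip_width: 0.652
grasp_force: 0.0
```

Emit:
carry_out([
  [0,0,0.06,0,0.3],
  [0,0,0.12,0,0.3],
  [0,0,0.12,0,0.3],
])

```text
clock: 5.12
position: [0.48, -0.1183, 0.0779]
ee_rot: [0.857, 0.515, -0.0, -0.001]
ft_force: [-0.1, -0.2, 0.3]
grip_width: 0.648
grasp_force: 0.0
```

```bash
python3 go.py .481 -.119 .108 -28; python3 - <<'E'
from h import *
p=camera("scene");b=camera("top")
ia=cv2.resize(p["img"][110:230,340:440][...,::-1],(400,480),interpolation=cv2.INTER_CUBIC)
ib=cv2.resize(b["img"][160:280,340:440][...,::-1],(400,480),interpolation=cv2.INTER_CUBIC)
cv2.imwrite("pics/c4.png",np.hstack([ia,ib]))
E
```

```text
t 5.12 pos [ 0.48   -0.1183  0.0779] yaw -28.0 grip 0.648 gf 0.0 F [-0.1 -0.2  0.3] M [ 0.    0.02 -0.01] tilt 0.0015 q [ 0.67  0.22 -0.57  1.93  0.14  1.03 -0.45]
[-0.001, 0.008, -0.201] 0.0
```

View pics/c4.png

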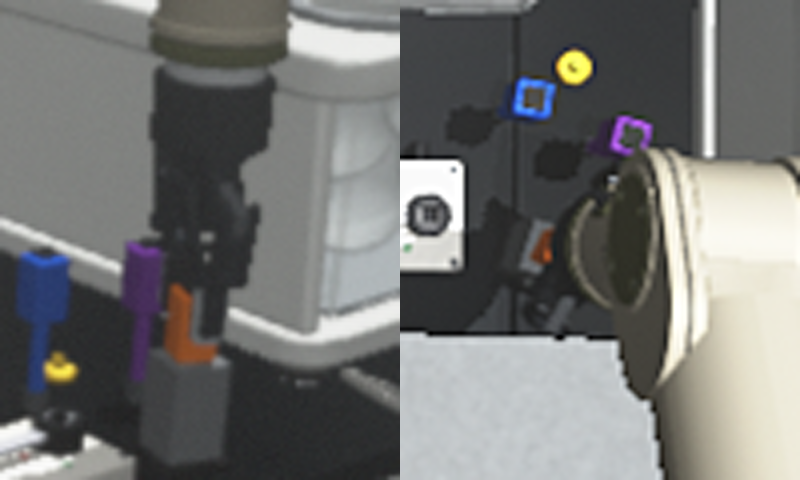

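Both fingers straddle the handle, but they look about 10 mm to the right of it in the image. I'll quantify this from the clouds.

```bash
python3 - <<'E'
from h import *
o=manip.get_obs();q=o["position"]
b=math.radians(-28); ey=np.array([math.cos(b),math.sin(b)]); ex=np.array([-ey[1],ey[0]])
for n in("scene","top"):
    p=camera(n);P=cloud(p); hsv=cv2.cvtColor(p["img"],cv2.COLOR_RGB2HSV)
    L=(P[...,:2]-q[:2]); tx=L@ex; ty=L@ey; z=P[...,2]
    for zl,zh in((.085,.105),(.105,.125),(.125,.15),(.15,.18),(.19,.25)):
        m=(abs(tx)<.08)&(abs(ty)<.08)&(z>zl)&(z<zh)
        og=m&(hsv[...,1]>150)&(hsv[...,0]<20); dk=m&~og&(p["img"].max(2)<100)
        for nm,k in(("orange",og),("dark",dk)):
            if k.sum()>3: print(n,zl,nm,k.sum(),"tx",np.percentile(tx[k],[3,50,97]).round(3),"ty",np.percentile(ty[k],[3,50,97]).round(3))
E
```

```text
scene 0.085 orange 46 tx [-0.007  0.01   0.013] ty [-0.015 -0.009  0.006]
scene 0.085 dark 15 tx [-0.009  0.008  0.014] ty [-0.035  0.007  0.06 ]
scene 0.105 orange 35 tx [0.007 0.011 0.014] ty [-0.016 -0.007  0.009]
scene 0.105 dark 96 tx [-0.006  0.007  0.013] ty [-0.044 -0.032  0.034]
scene 0.125 dark 151 tx [-0.008  0.006  0.014] ty [-0.058  0.007  0.039]
scene 0.15 dark 261 tx [-0.009  0.011  0.018] ty [-0.064 -0.033  0.057]
scene 0.19 dark 602 tx [-0.022  0.011  0.038] ty [-0.067 -0.032  0.051]
top 0.085 orange 6 tx [0.007 0.012 0.014] ty [-0.011 -0.007  0.008]
top 0.085 dark 8 tx [0.007 0.014 0.073] ty [-0.029  0.003  0.08 ]
top 0.105 orange 11 tx [0.01  0.013 0.014] ty [-0.01  -0.005  0.004]
top 0.105 dark 6 tx [0.01  0.013 0.014] ty [-0.037 -0.031  0.033]
top 0.125 dark 12 tx [0.009 0.014 0.015] ty [-0.042 -0.032  0.042]
top 0.15 dark 69 tx [0.    0.013 0.019] ty [-0.056 -0.032  0.06 ]
top 0.19 orange 4 tx [0.031 0.033 0.038] ty [-0.022 -0.019 -0.009]
top 0.19 dark 154 tx [-0.008  0.01   0.039] ty [-0.064 -0.038  0.059]
```

Emit:
carry_out([
  [0,0,0.03,0,0.3],
  [0,0,0.04,0,0.3],
  [0,0,0.04,0,-0.6],
  [0,0,0.04,0,-0.6],
  [0,0,0.04,0,-0.6],
  [0,0,0.04,0,-0.6],
  [0,0,0.04,0,-0.6],
  [0,0,0.04,0,-0.6],
], force=60)

```text
clock: 6.32
position: [0.4809, -0.1185, 0.073]
ee_rot: [0.857, 0.515, 0.0, 0.0]
ft_force: [0.4, -0.3, 2.8]
grip_width: 0.319
grasp_force: 59.1
```

```bash
python3 go.py .481 -.119 .17 -28
```

```text
t 6.33 pos [ 0.4809 -0.1185  0.073 ] yaw -28.0 grip 0.319 gf 59.1 F [ 0.4 -0.3  2.8] M [ 0.04 -0.03 -0.06] tilt 0.0005 q [ 0.66  0.23 -0.56  1.94  0.14  1.01 -0.45]
[-0.002, 0.002, -0.647] 0.001
```

Emit:
carry_out([
  [0,0,-0.2,0,-0.6],
  [0,0,-0.4,0,-0.6],
  [0,0,-0.6,0,-0.6],
  [0,0,-0.6,0,-0.6],
])

```text
clock: 6.82
position: [0.4817, -0.1187, 0.1646]
ee_rot: [0.857, 0.515, 0.001, 0.001]
ft_force: [0.6, -0.2, -1.4]
grip_width: 0.318
grasp_force: 60.5
```

```bash
python3 go.py .510 -.034 .163 4
```

```text
t 6.83 pos [ 0.4817 -0.1187  0.1646] yaw -28.0 grip 0.318 gf 60.5 F [ 0.6 -0.2 -1.4] M [0.01 0.05 0.04] tilt 0.0034 q [ 0.69  0.12 -0.58  1.84  0.07  1.2  -0.4 ]
[0.587, -0.099, 0.011] -1.0
[-0.0, -0.0, 0.0] -0.066
```

Emit:
carry_out([
  [0.587,-0.099,0,-1,-0.6],
  [0.587,-0.099,0,-1,-0.6],
  [0.587,-0.099,0,-1,-0.6],
  [0.587,-0.099,0,-1,-0.6],
  [0.587,-0.099,0,-1,-0.6],
])

```text
clock: 7.45
position: [0.5084, -0.0343, 0.1621]
ee_rot: [0.696, 0.718, -0.0, -0.0]
ft_force: [0.9, -0.1, -1.5]
grip_width: 0.315
grasp_force: 60.4
```

Emit:
carry_out([
  [0,0,0,-0.066,-0.6],
  [0,0,0,-0.066,-0.6],
])

```text
clock: 7.7
position: [0.5088, -0.034, 0.1628]
ee_rot: [0.682, 0.731, -0.0, 0.0]
ft_force: [-0.1, -0.8, -1.5]
grip_width: 0.319
grasp_force: 60.4
```

```bash
python3 go.py .510 -.034 .12 4; python3 - <<'E'
from h import *
q=manip.get_obs()["position"]
p=camera("scene");b=camera("top")
for n,c in(("scene",p),("top",b)):
    P=cloud(c);hsv=cv2.cvtColor(c["img"],cv2.COLOR_RGB2HSV);z=P[...,2]
    m=(np.hypot(P[...,0]-q[0],P[...,1]-q[1])<.045)
    og=m&(hsv[...,1]>150)&(hsv[...,0]<20)&(z>.1); sh=m&(z>.098)&(z<.155)&~og
    kn=m&(z>.041)&(z<.05)
    for nm,k in(("orange",og),("shaft",sh),("knob",kn)):
        if k.any(): print(n,nm,k.sum(),np.percentile(P[k],[3,50,97],axis=0).round(4).tolist())
ia=cv2.resize(p["img"][140:250,310:430][...,::-1],(436,400),interpolation=cv2.INTER_CUBIC)
ib=cv2.resize(b["img"][170:250,310:380][...,::-1],(350,400),interpolation=cv2.INTER_CUBIC)
cv2.imwrite("pics/d1.png",np.hstack([ia,ib]))
E
```

```text
t 7.70 pos [ 0.5088 -0.034   0.1628] yaw 4.0 grip 0.319 gf 60.4 F [-0.1 -0.8 -1.5] M [-0.   -0.02 -0.02] tilt 0.0002 q [ 0.61  0.18 -0.69  1.8   0.12  1.21 -0.05]
[-0.0, 0.008, 0.285] -0.001
scene orange 139 [[0.4957, -0.0343, 0.1714], [0.5063, -0.0231, 0.1907], [0.5193, -0.0186, 0.2122]]
scene shaft 110 [[0.5024, -0.0408, 0.1004], [0.5063, -0.032, 0.1239], [0.5153, -0.0272, 0.1532]]
scene knob 72 [[0.4903, -0.0448, 0.0419], [0.5063, -0.0271, 0.0448], [0.5239, -0.0137, 0.047]]
top orange 1 [[0.4951, 0.0012, 0.3141], [0.4951, 0.0012, 0.3141], [0.4951, 0.0012, 0.3141]]
top shaft 9 [[0.5053, -0.0333, 0.1039], [0.5108, -0.0297, 0.1125], [0.5165, -0.0288, 0.1239]]
top knob 79 [[0.4945, -0.042, 0.0415], [0.5102, -0.0222, 0.0447], [0.5266, 0.0084, 0.0486]]
```

View pics/d1.png

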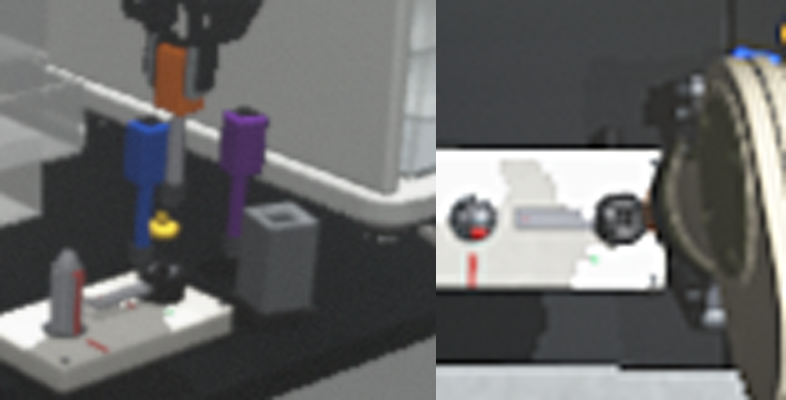

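```bash
cat >> h.py <<'E'
def back(p,u,v,z):
    f=f_of(p);R=np.array(p["R"]);r=R.T@np.array([(u-p["cx"])/f,(v-p["cy"])/f,1]);c=-R.T@np.array(p["t"])
    return c+r*(z-c[2])/r[2]
E
python3 - <<'E'
from h import *
q=manip.get_obs()["position"]; print(q)
for n in("scene","top"):
    p=camera(n);P=cloud(p);z=P[...,2];img=p["img"]
    m=(np.hypot(P[...,0]-.51,P[...,1]+.034)<.03)&(z>.0425)&(z<.05)&(img.max(2)<110)
    v,u=np.nonzero(m); g=np.array([back(p,a,b,.045) for a,b in zip(u,v)])
    c,r=cv2.minEnclosingCircle((g[:,:2]*1000).astype(np.float32)); print(n,"knob circle",np.round(c,1),r,"bbox mid",((g.min(0)+g.max(0))/2*1000).round(1),"mean",(g.mean(0)*1000).round(1),len(g))
    for zz in(.11,.13,.15):
        a=proj(p,[q[0],q[1],zz])
        row=int(round(a[1])); s=[int(x) for x in range(int(a[0])-15,int(a[0])+16) if abs(P[row,x,2]-zz)<.012 and np.hypot(*(P[row,x,:2]-q[:2]))<.03]
        print(n,zz,"pred px",np.round(a,1),"shaft cols",s)
E
```

```text
[ 0.50882473 -0.03395062  0.16282711]
scene knob circle [508.1 -29.2] 20.58924674987793 bbox mid [507.4 -29.7  45. ] mean [508. -30.  45.] 65
scene 0.11 pred px [356.7 190.5] shaft cols [354, 355, 356, 357, 358, 359, 360]
scene 0.13 pred px [357.3 183.2] shaft cols [356, 357, 358, 359]
scene 0.15 pred px [357.9 175.8] shaft cols [356, 357, 358, 359, 360]
top knob circle [509.  -30.1] 16.539506912231445 bbox mid [509.  -30.2  45. ] mean [508.  -28.3  45. ] 45
top 0.11 pred px [351.5 212.8] shaft cols [350]
top 0.13 pred px [352.8 212.6] shaft cols [351]
top 0.15 pred px [354.2 212.3] shaft cols []
```

```bash
python3 go.py .5083 -.0295 .119 4
```

```text
t 7.90 pos [ 0.5089 -0.0338  0.1629] yaw 4.0 grip 0.321 gf 60.4 F [-0.5  0.  -1.1] M [ 0.06 -0.04  0.06] tilt 0.0002 q [ 0.61  0.18 -0.69  1.8   0.12  1.21 -0.05]
[0.029, -0.002, 0.292] -0.001
```

Emit:
carry_out([
  [0.03,-0.002,0,0,-0.6],
  [0.03,-0.002,0.15,0,-0.6],
  [0.03,-0.002,0.29,0,-0.6],
  [0.03,-0.002,0.29,0,-0.6],
])

```text
clock: 8.4
position: [0.5072, -0.029, 0.1182]
ee_rot: [0.682, 0.731, -0.001, -0.001]
ft_force: [0.3, 0.4, -0.6]
grip_width: 0.32
grasp_force: 60.4
```

Emit:
carry_out([
  [0,0,0.02,0,-0.6],
  [0,0,0.04,0,-0.6],
  [0,0,0.06,0,-0.6],
  [0,0,0.06,0,-0.6],
])

```text
clock: 8.9
position: [0.5082, -0.0293, 0.1103]
ee_rot: [0.682, 0.731, -0.0, -0.0]
ft_force: [-0.2, 0.2, -0.2]
grip_width: 0.318
grasp_force: 60.4
```

Emit:
carry_out([
  [0,0,0.02,0,-0.6],
  [0,0,0.04,0,-0.6],
  [0,0,0.04,0,-0.6],
])

```text
clock: 9.28
position: [0.508, -0.0293, 0.104]
ee_rot: [0.682, 0.731, -0.0, -0.0]
ft_force: [0.9, 0.4, -1.4]
grip_width: 0.318
grasp_force: 60.4
```

Emit:
carry_out([
  [0,0,0.01,0,-0.6],
  [0,0,0.02,0,-0.6],
  [0,0,0.025,0,-0.6],
  [0,0,0.025,0,-0.6],
])

```text
clock: 9.78
position: [0.5084, -0.0293, 0.1009]
ee_rot: [0.682, 0.731, 0.0, 0.0]
ft_force: [-1.0, -0.9, 3.9]
grip_width: 0.32
grasp_force: 61.1
```

Emit:
carry_out([
  [0,0,0,-0.3,-0.6],
  [0,0,0,-0.6,-0.6],
  [0,0,0,-0.8,-0.6],
  [0,0,0,-1,-0.6],
  [0,0,0,-1,-0.6],
])

```text
clock: 10.4
position: [0.5074, -0.0298, 0.1008]
ee_rot: [0.469, 0.883, -0.001, -0.001]
ft_force: [-5.9, -0.7, 8.5]
grip_width: 0.322
grasp_force: 61.6
```

```bash
python3 go.py .5083 -.0295 .101 64
```

```text
t 10.40 pos [ 0.5074 -0.0298  0.1008] yaw 34.1 grip 0.322 gf 61.6 F [-5.9 -0.7  8.5] M [-0.35  1.81 -0.07] tilt 0.0021 q [ 0.64  0.26 -0.75  1.87  0.2   1.09  0.41]
[-0.002, 0.006, -0.001] -0.998
```

Emit:
carry_out([
  [0,0.005,-0.005,-0.3,-0.6],
  [0,0.005,-0.005,-0.6,-0.6],
  [0,0.005,-0.005,-0.8,-0.6],
  [0,0.005,-0.005,-1,-0.6],
  [0,0.005,-0.005,-1,-0.6],
  [0,0.005,-0.005,-1,-0.6],
])

```text
clock: 11.15
position: [0.507, -0.0304, 0.1009]
ee_rot: [0.226, 0.974, -0.002, -0.002]
ft_force: [-7.7, -4.4, 6.9]
grip_width: 0.32
grasp_force: 61.6
```

```bash
python3 go.py .5083 -.0295 .101 64;  python3 - <<'E'
from h import *
p=camera("scene");b=camera("top")
ia=cv2.resize(p["img"][140:250,310:430][...,::-1],(436,400),interpolation=cv2.INTER_CUBIC)
ib=cv2.resize(b["img"][170:250,310:380][...,::-1],(350,400),interpolation=cv2.INTER_CUBIC)
cv2.imwrite("pics/d2.png",np.hstack([ia,ib]))
E
```

```text
t 11.15 pos [ 0.507  -0.0304  0.1009] yaw 63.9 grip 0.320 gf 61.6 F [-7.7 -4.4  6.9] M [-1.26  2.32 -0.05] tilt 0.0047 q [ 0.71  0.28 -0.83  1.86  0.23  1.1   0.91]
[-0.005, 0.009, -0.001] -0.002
```

View pics/d2.png

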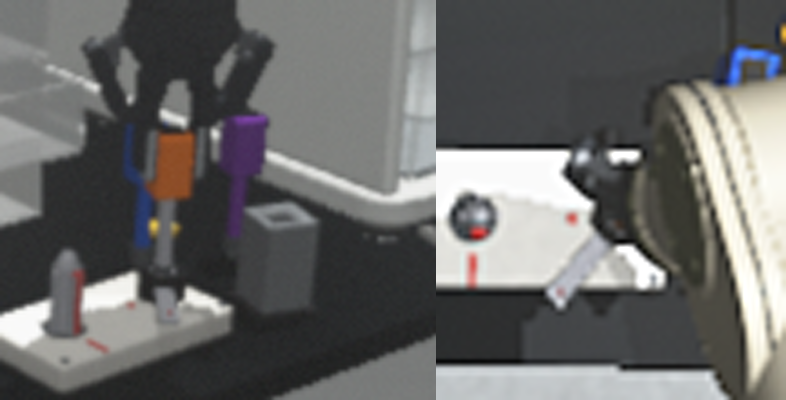

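The tab now points down-left at (560,297), about 52° open. I'll turn a little further to reach the stop.

Emit:
carry_out([
  [0,0.01,0,-0.2,-0.6],
  [0,0.01,0,-0.3,-0.6],
  [0,0.01,0,-0.3,-0.6],
])

```text
clock: 11.62
position: [0.5072, -0.0304, 0.1009]
ee_rot: [0.148, 0.989, -0.002, -0.002]
ft_force: [-9.9, -8.3, 8.9]
grip_width: 0.32
grasp_force: 62.0
```

```bash
python3 go.py .5083 -.0295 .101 80
```

```text
t 11.62 pos [ 0.5072 -0.0304  0.1009] yaw 72.9 grip 0.320 gf 62.0 F [-9.9 -8.3  8.9] M [-2.29  2.98 -0.02] tilt 0.0067 q [ 0.72  0.29 -0.85  1.86  0.24  1.11  1.05]
[-0.005, 0.008, -0.001] -0.236
```

Emit:
carry_out([
  [0.007,-0.013,0,0,-0.6],
  [0.007,-0.013,0,-0.1,-0.6],
  [0.007,-0.013,0,-0.2,-0.6],
  [0.007,-0.013,0,-0.2,-0.6],
])

```text
clock: 12.12
position: [0.5065, -0.031, 0.1009]
ee_rot: [0.096, 0.995, -0.001, -0.001]
ft_force: [-5.5, -5.0, 5.4]
grip_width: 0.321
grasp_force: 61.3
```

```bash
python3 go.py .5083 -.0295 .101 80; python3 - <<'E'
from h import *
for n in("scene","top"):
    p=camera(n);P=cloud(p);z=P[...,2]
    r=np.hypot(P[...,0]-.508,P[...,1]+.03)
    m=(z>.031)&(z<.0425)&(r>.03)&(r<.075)&(P[...,1]<.03)&(p["img"].min(2)>60)
    v=P[m]-[.508,-.030,0]; a=np.degrees(np.arctan2(v[:,1],v[:,0])); print(n,m.sum(),np.percentile(a,[5,50,95]).round(1),v.mean(0).round(3))
E
```

```text
t 12.12 pos [ 0.5065 -0.031   0.1009] yaw 78.9 grip 0.321 gf 61.3 F [-5.5 -5.   5.4] M [-1.52  1.78 -0.18] tilt 0.0041 q [ 0.74  0.29 -0.87  1.87  0.25  1.1   1.16]
[-0.01, 0.012, -0.001] -0.035
scene 54 [-106.4  148.9  157.6] [-0.042  0.01   0.038]
top 46 [129.7 148.  156.4] [-0.038  0.026  0.038]
```

Emit:
carry_out([
  [0.003,-0.005,0,0.1,-0.6],
  [0.006,-0.01,0,0.2,-0.6],
  [0.006,-0.01,0,0.2,-0.6],
  [0.006,-0.01,0,0.2,0.3],
  [0.006,-0.01,0,0.2,0.3],
  [0.006,-0.01,0,0.2,0.3],
  [0.006,-0.01,-0.2,0.2,0.3],
  [0.006,-0.01,-0.5,0.2,0.3],
  [0.006,-0.01,-0.6,0.2,0.3],
])

```text
clock: 13.35
position: [0.508, -0.0301, 0.1938]
ee_rot: [0.148, 0.989, -0.0, 0.002]
ft_force: [-0.8, -0.5, -0.6]
grip_width: 0.654
grasp_force: 0.0
```

```bash
python3 - <<'E'
from h import *
for n in("scene","top"):
    p=camera(n);P=cloud(p);z=P[...,2];hsv=cv2.cvtColor(p["img"],cv2.COLOR_RGB2HSV)
    m=(hsv[...,1]>150)&(hsv[...,0]<20)&(z>.09)&(z<.17)&(np.hypot(P[...,0]-.508,P[...,1]+.03)<.05)
    print(n,m.sum(),np.percentile(P[m],[2,50,98],axis=0).round(3).tolist() if m.any() else 0)
    t=m&(z>.14); print(cv2.minAreaRect((P[t][:,:2]*1000).astype(np.float32)) if t.any() else 0)
E
python3 go.py .468 .4045 .17 8
```

```text
scene 209 [[0.491, -0.038, 0.108], [0.498, -0.023, 0.131], [0.516, -0.013, 0.152]]
((500.0033264160156, -23.290935516357422), (29.45964813232422, 19.598726272583008), 36.99991226196289)
top 23 [[0.495, -0.034, 0.127], [0.501, -0.024, 0.15], [0.507, -0.015, 0.156]]
((501.4568176269531, -24.546741485595703), (22.40683937072754, 6.398355484008789), 69.8845443725586)
t 13.45 pos [ 0.5077 -0.0304  0.1926] yaw 73.0 grip 0.654 gf 0.0 F [0.6 0.3 0.2] M [-0.02 -0.01 -0.04] tilt 0.0028 q [ 0.78  0.18 -0.88  1.76  0.14  1.27  1.14]
[0.408, 1.0, 0.056] 1.0
[1.0, 0.775, 0.066] 1.0
[0.561, 0.077, 0.029] 0.167
```

Emit:
carry_out([
  [0.408,1.0,0.056,1,0.4],
  [0.408,1.0,0.056,1,0.4],
  [0.408,1.0,0.056,1,0.4],
  [0.408,1.0,0.056,1,0.4],
  [0.408,1.0,0.056,1,0.4],
])

```text
clock: 14.08
position: [0.4913, 0.1314, 0.1815]
ee_rot: [0.398, 0.917, -0.0, -0.001]
ft_force: [0.4, -0.3, -0.3]
grip_width: 0.7
grasp_force: 0.0
```

Emit:
carry_out([
  [1.0,0.775,0.066,1,0.4],
  [1.0,0.775,0.066,1,0.4],
  [1.0,0.775,0.066,1,0.4],
  [1.0,0.775,0.066,1,0.4],
  [1.0,0.775,0.066,1,0.4],
])

```text
clock: 14.7
position: [0.4737, 0.3216, 0.1718]
ee_rot: [0.621, 0.784, -0.0, -0.001]
ft_force: [0.0, -1.4, -0.3]
grip_width: 0.699
grasp_force: 0.0
```

```bash
cat > cog.py <<'E'
from h import *
import sys
G={"large":(.468,.4045),"med":(.5615,.3258),"small":(.469,.272)}
def cog(nm,c):
    out=[]
    for n in("scene","top"):
        p=camera(n);P=cloud(p);z=P[...,2];hsv=cv2.cvtColor(p["img"],cv2.COLOR_RGB2HSV).astype(int)
        H,S,V=hsv[...,0],hsv[...,1],hsv[...,2]
        near=(np.hypot(P[...,0]-c[0],P[...,1]-c[1])<.07)&(z>.002)&(z<.03)
        red=near&((H<8)|(H>172))&(S>90)&(V>70)
        col={"large":(S<70)&(V>70),"med":(H>10)&(H<30)&(S>90),"small":(H>105)&(H<130)&(S>90)}[nm]
        b=near&col&(z>.0145)
        if b.sum()<8: print(n,"few",b.sum()); continue
        v,u=np.nonzero(b); g=np.array([back(p,a,e,.018)[:2] for a,e in zip(u,v)])*1000
        cc,r=cv2.minEnclosingCircle(g.astype(np.float32)); mid=(np.percentile(g,3,axis=0)+np.percentile(g,97,axis=0))/2
        rr=red&(np.hypot(P[...,0]*1000-mid[0],P[...,1]*1000-mid[1])<40)
        d=(P[rr][:,:2]*1000-mid); d=d.mean(0) if len(d) else np.array([np.nan]*2)
        print(n,nm,"circ",np.round(cc,1),round(r,1),"mid",mid.round(1),"n",len(g),"stripe dir",round(math.degrees(math.atan2(d[1],d[0])),1),rr.sum())
cog(sys.argv[1],G[sys.argv[1]] if len(sys.argv)<3 else tuple(map(float,sys.argv[2:])))
E
for i in large med small; do python3 cog.py $i; done; python3 go.py .468 .4045 .10 8
```

```text
scene large circ [462.  407.4] 23.8 mid [463.7 405.8] n 142 stripe dir -76.2 7
top few 0
scene med circ [559.6 327.6] 23.9 mid [558.6 327.2] n 104 stripe dir -113.8 3
top med circ [563.2 325.5] 20.7 mid [563.2 325.5] n 72 stripe dir -120.4 7
scene small circ [464.4 275.2] 26.0 mid [465.1 272.6] n 122 stripe dir -52.6 1
top small circ [476.1 265.5] 16.2 mid [477.2 264.8] n 20 stripe dir -85.1 4
t 15.00 pos [0.4756 0.3184 0.1729] yaw 12.9 grip 0.700 gf 0.0 F [-0.2  0.9 -0.7] M [-0.03 -0.03 -0.01] tilt 0.0008 q [ 0.06  0.37 -0.9   1.62  0.3   1.29 -0.67]
[0.571, 0.078, 0.486] 0.163
```

Emit:
carry_out([
  [0.571,0.078,0,0.163,0.4],
  [0.571,0.078,0,0.163,0.4],
  [0.571,0.078,0.5,0.163,0.4],
  [0.571,0.078,0.8,0.163,0.4],
  [0.571,0.078,0.8,0.163,0.4],
])

```text
clock: 15.62
position: [0.4656, 0.4029, 0.0493]
ee_rot: [0.656, 0.755, -0.004, -0.0]
ft_force: [-0.8, -0.4, -0.1]
grip_width: 0.701
grasp_force: 0.0
```

```bash
python3 go.py .4675 .4045 .01 8; python3 - <<'E'
from h import *
p=camera("scene");b=camera("top")
ia=cv2.resize(p["img"][200:310,170:290][...,::-1],(436,400),interpolation=cv2.INTER_CUBIC)
ib=cv2.resize(b["img"][180:250,180:250][...,::-1],(350,400),interpolation=cv2.INTER_CUBIC)
cv2.imwrite("pics/e1.png",np.hstack([ia,ib]))
E
```

```text
t 15.62 pos [0.4656 0.4029 0.0493] yaw 8.1 grip 0.701 gf 0.0 F [-0.8 -0.4 -0.1] M [ 0.04 -0.03 -0.  ] tilt 0.0074 q [-0.17  0.6  -0.81  1.62  0.47  1.14 -0.96]
[0.009, 0.014, 0.262] 0.002
```

View pics/e1.png

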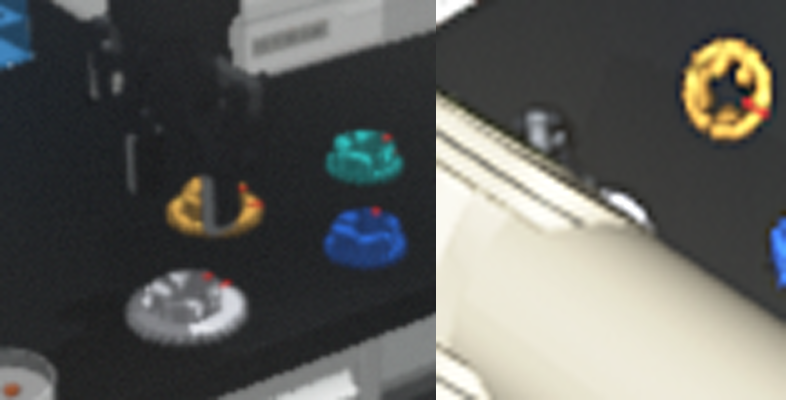

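The grey cog is at (187,300) in the crop and the tips are at (215,232), about 50 mm above it. I'm continuing down.

Emit:
carry_out([
  [0.0,0.01,0.15,0,0.3],
  [0.0,0.01,0.27,0,0.3],
  [0.0,0.01,0.27,0,0.3],
  [0.0,0.01,0.27,0,0.3],
])

```text
clock: 16.23
position: [0.4686, 0.4066, 0.013]
ee_rot: [0.655, 0.755, 0.0, -0.0]
ft_force: [0.4, -0.5, -0.1]
grip_width: 0.65
grasp_force: 0.0
```

```bash
python3 go.py .4675 .4045 -.006 8; python3 tip.py .0215
```

```text
t 16.23 pos [0.4686 0.4066 0.013 ] yaw 8.1 grip 0.650 gf 0.0 F [ 0.4 -0.5 -0.1] M [ 0.   -0.01 -0.04] tilt 0.0005 q [-0.19  0.64 -0.79  1.64  0.51  1.07 -0.99]
[-0.013, -0.009, 0.126] 0.004
scene [0.4686 0.4066 0.013 ] 1228 [0.0344 0.0404 0.0456] [ 0.4 -0.5 -0.1]
top [0.4686 0.4066 0.013 ] 28 [0.0738 0.0756 0.0789] [ 0.4 -0.5 -0.1]
```

Emit:
carry_out([
  [-0.013,-0.009,0.06,0,0.3],
  [-0.013,-0.009,0.12,0,0.3],
  [-0.013,-0.009,0.12,0,0.3],
  [-0.013,-0.009,0.12,0,-0.3],
  [-0.013,-0.009,0.12,0,-0.3],
  [-0.013,-0.009,0.12,0,-0.3],
  [-0.013,-0.009,0.12,0,-0.3],
  [-0.013,-0.009,0.12,0,-0.3],
], force=50)

```text
clock: 17.32
position: [0.4675, 0.4044, -0.0051]
ee_rot: [0.655, 0.755, 0.0, 0.0]
ft_force: [-1.5, -0.7, 5.1]
grip_width: 0.417
grasp_force: 50.4
```

```bash
python3 go.py .4675 .4045 .08 8; python3 cog.py large
```

```text
t 17.32 pos [ 0.4675  0.4044 -0.0051] yaw 8.1 grip 0.417 gf 50.4 F [-1.5 -0.7  5.1] M [-0.08  0.46  0.03] tilt 0.0006 q [-0.2   0.66 -0.78  1.66  0.52  1.04 -1.  ]
[0.001, 0.0, -0.567] 0.004
scene large circ [472.  405.2] 33.8 mid [467.1 409.6] n 109 stripe dir nan 0
top few 0
```

Emit:
carry_out([
  [0,0,-0.1,0,-0.3],
  [0,0,-0.3,0,-0.3],
  [0,0,-0.6,0,-0.3],
  [0,0,-0.75,0,-0.3],
  [0,0,-0.75,0,-0.3],
])

```text
clock: 18.05
position: [0.4681, 0.4045, 0.1084]
ee_rot: [0.655, 0.755, 0.001, 0.0]
ft_force: [-1.5, -0.6, -2.6]
grip_width: 0.42
grasp_force: 50.3
```

```bash
python3 go.py .506 .0655 .107 -88.8; python3 cog.py large; python3 tip.py .04
```

```text
t 18.05 pos [0.4681 0.4045 0.1084] yaw 8.1 grip 0.420 gf 50.3 F [-1.5 -0.6 -2.6] M [ 0.01  0.06 -0.02] tilt 0.0026 q [-0.15  0.53 -0.85  1.57  0.42  1.22 -0.93]
[-1.0, -0.03, 0.004] 1.0
[-1.0, 0.538, 0.005] 1.0
[-0.073, 0.118, 0.001] 1.0
[0.0, 0.0, 0.0] 0.23
scene few 0
top few 0
scene [0.4672 0.4034 0.1057] 1367 [0.1104 0.1253 0.1326] [-0.1 -0.5 -1.3]
top [0.4672 0.4034 0.1057] 50 [0.1147 0.1758 0.1774] [-0.1 -0.5 -1.3]
```

Emit:
carry_out([
  [-1.0,-0.03,0.004,1,-0.3],
  [-1.0,-0.03,0.004,1,-0.3],
  [-1.0,-0.03,0.004,1,-0.3],
  [-1.0,-0.03,0.004,1,-0.3],
  [-1.0,-0.03,0.004,1,-0.3],
])

```text
clock: 18.88
position: [0.4835, 0.2559, 0.1059]
ee_rot: [0.828, 0.561, -0.0, -0.0]
ft_force: [-0.6, 0.4, -2.4]
grip_width: 0.419
grasp_force: 50.3
```

Emit:
carry_out([
  [-0.9,0.48,0,1,-0.3],
  [-0.9,0.48,0,1,-0.3],
  [-0.9,0.48,0,1,-0.3],
  [-0.9,0.48,0,1,-0.3],
  [-0.9,0.48,0,1,-0.3],
])

```text
clock: 19.5
position: [0.5003, 0.105, 0.1062]
ee_rot: [0.944, 0.329, -0.0, -0.0]
ft_force: [0.2, 0.0, -1.3]
grip_width: 0.418
grasp_force: 50.3
```

Emit:
carry_out([
  [0,0,0,1,-0.3],
  [0,0,0,1,-0.3],
  [0,0,0,1,-0.3],
  [0,0,0,1,-0.3],
  [0,0,0,1,-0.3],
])

```text
clock: 20.12
position: [0.5004, 0.104, 0.1063]
ee_rot: [0.997, 0.074, -0.0, -0.0]
ft_force: [0.5, 0.3, -2.1]
grip_width: 0.424
grasp_force: 50.3
```

```bash
python3 go.py .506 .0655 .107 -88.8
```

```text
t 20.12 pos [0.5004 0.104  0.1063] yaw -81.6 grip 0.424 gf 50.3 F [ 0.5  0.3 -2.1] M [-0.04  0.03 -0.  ] tilt 0.0003 q [ 0.23  0.23 -0.58  1.86  0.14  1.09 -1.83]
[-0.001, 0.259, -0.004] 0.241
```

Emit:
carry_out([
  [0,0.259,0,0.241,-0.3],
  [0,0.259,0,0.241,-0.3],
  [0,0.259,0,0.241,-0.3],
])

```text
clock: 20.5
position: [0.506, 0.065, 0.1064]
ee_rot: [1.0, 0.009, -0.0, -0.0]
ft_force: [-0.1, -0.2, -2.5]
grip_width: 0.421
grasp_force: 50.4
```

```bash
python3 go.py .506 .0655 .08 -88.8; python3 - <<'E'
from h import *
q=manip.get_obs()["position"]
for n in("scene","top"):
    p=camera(n);P=cloud(p);z=P[...,2];hsv=cv2.cvtColor(p["img"],cv2.COLOR_RGB2HSV).astype(int)
    m=(np.hypot(P[...,0]-.506,P[...,1]-.0655)<.05)
    pl=m&(z>.108)&(z<.125)
    if pl.any(): v=P[pl][:,:2]*1000; c,r=cv2.minEnclosingCircle(v.astype(np.float32)); print(n,"plate",pl.sum(),np.round(c,1),round(r,1),v.min(0),v.max(0))
    h=m&(z>.06)&(z<.095); 
    if h.any(): print(n,"hub",h.sum(),np.percentile(P[h],[2,50,98],axis=0).round(4).tolist())
    rd=m&((hsv[...,0]<8)|(hsv[...,0]>172))&(hsv[...,1]>90)&(hsv[...,2]>70)
    print("red",P[rd].round(3).tolist())
E
```

```text
t 20.50 pos [0.506  0.065  0.1064] yaw -89.0 grip 0.421 gf 50.4 F [-0.1 -0.2 -2.5] M [-0.01  0.03  0.  ] tilt 0.0003 q [ 0.28  0.22 -0.54  1.87  0.13  1.09 -1.87]
[0.0, -0.003, 0.176] -0.005
scene plate 223 [503.4  67.1] 37.5 [467.46659589  30.25316237] [540.76532388 102.83753099]
scene hub 78 [[0.493, 0.0559, 0.0602], [0.5031, 0.0677, 0.0701], [0.5164, 0.0761, 0.0845]]
red [[0.484, 0.06, 0.117], [0.496, 0.063, 0.07], [0.492, 0.064, 0.072], [0.494, 0.065, 0.069], [0.496, 0.06, 0.067], [0.495, 0.063, 0.065], [0.494, 0.061, 0.065], [0.494, 0.064, 0.063], [0.492, 0.066, 0.061], [0.494, 0.064, 0.057], [0.494, 0.064, 0.055], [0.493, 0.065, 0.053], [0.495, 0.063, 0.049], [0.494, 0.064, 0.047], [0.495, 0.062, 0.043], [0.497, 0.06, 0.039], [0.497, 0.059, 0.033], [0.496, 0.06, 0.031], [0.492, 0.067, 0.031], [0.494, 0.062, 0.029], [0.477, 0.064, 0.025], [0.477, 0.06, 0.024], [0.47, 0.063, 0.025]]
top plate 23 [486.9  87.6] 16.0 [475.10169193  76.7722661 ] [498.7207245   98.45363455]
red []
```

Emit:
carry_out([
  [0,0.004,0.1,0,-0.3],
  [0,0.004,0.2,0,-0.3],
  [0,0.004,0.25,0,-0.3],
  [0,0.004,0.25,0,-0.3],
])

```text
clock: 21.1
position: [0.5062, 0.0632, 0.068]
ee_rot: [1.0, 0.007, -0.0, 0.0]
ft_force: [3.0, -2.7, -2.2]
grip_width: 0.418
grasp_force: 50.3
```

Emit:
carry_out([
  [0,0,0.02,0,-0.3],
  [0,0,0.04,0,-0.3],
  [0,0,0.06,0,-0.3],
  [0,0,0.06,0,-0.3],
])

```text
clock: 21.6
position: [0.5069, 0.0637, 0.06]
ee_rot: [1.0, 0.008, 0.001, -0.0]
ft_force: [7.1, -3.3, -2.5]
grip_width: 0.416
grasp_force: 50.4
```

Emit:
carry_out([
  [0.007,0.004,0.02,0,-0.3],
  [0.008,0.004,0.06,0,-0.3],
  [0.008,0.004,0.1,0,-0.3],
  [0.008,0.004,0.12,0,-0.3],
  [0.008,0.004,0.12,0,-0.3],
])

```text
clock: 22.22
position: [0.5072, 0.0634, 0.0415]
ee_rot: [1.0, 0.008, -0.0, -0.0]
ft_force: [4.2, 1.2, -4.0]
grip_width: 0.418
grasp_force: 50.3
```

```bash
python3 go.py .507 .0635 .02 -88.8
```

```text
t 22.23 pos [0.5072 0.0634 0.0415] yaw -89.1 grip 0.418 gf 50.3 F [ 4.2  1.2 -4. ] M [ 0.13 -1.07 -0.04] tilt 0.0003 q [ 0.25  0.31 -0.53  1.92  0.18  0.96 -1.91]
[-0.001, -0.001, 0.144] -0.01
```

Splines engaged. Now going down to the seat.

Emit:
carry_out([
  [0.005,0,0.05,0,-0.3],
  [0.005,0,0.1,0,-0.3],
  [0.005,0,0.13,0,-0.3],
  [0.005,0,0.15,0,-0.3],
  [0.005,0,0.15,0,-0.3],
])

```text
clock: 22.85
position: [0.5077, 0.0632, 0.0198]
ee_rot: [1.0, 0.008, -0.0, 0.0]
ft_force: [-3.9, -0.7, 6.6]
grip_width: 0.419
grasp_force: 51.6
```

```bash
python3 go.py .507 .0635 .02 -88.8
```

```text
t 22.85 pos [0.5077 0.0632 0.0198] yaw -89.1 grip 0.419 gf 51.6 F [-3.9 -0.7  6.6] M [-0.11  0.9   0.04] tilt 0.0009 q [ 0.24  0.34 -0.52  1.93  0.21  0.92 -1.93]
[-0.005, -0.002, -0.001] -0.011
```

Emit:
carry_out([
  [0,0,0,0,0.2],
  [0,0,0,0,0.2],
  [0,0,0,0,0.2],
  [0,0,-0.2,0,0.2],
  [0,0,-0.5,0,0.2],
  [0,0,-0.7,0,0.3],
  [0,0,-0.7,0,0.3],
])

```text
clock: 23.72
position: [0.5095, 0.0635, 0.1267]
ee_rot: [1.0, 0.008, 0.002, 0.0]
ft_force: [0.3, 0.2, -0.8]
grip_width: 0.65
grasp_force: 0.0
```

```bash
python3 go.py .561 .3262 .12 -25; for i in med small; do python3 cog.py $i; done; python3 - <<'E'
from h import *
p=camera("scene");P=cloud(p);z=P[...,2]
m=(np.hypot(P[...,0]-.507,P[...,1]-.0635)<.04)
for a,b in((.026,.036),(.036,.048)):
    k=m&(z>a)&(z<b); v=P[k]; print(a,k.sum(),np.percentile(v,[2,50,98],axis=0).round(4).tolist())
E
```

```text
t 23.73 pos [0.5095 0.0635 0.1267] yaw -89.1 grip 0.650 gf 0.0 F [ 0.3  0.2 -0.8] M [-0.    0.02  0.01] tilt 0.0044 q [ 0.28  0.2  -0.55  1.84  0.11  1.13 -1.86]
[0.212, -1.0, 0.026] -1.0
[0.51, -0.567, 0.019] -1.0
[0.0, 0.0, 0.0] -0.138
scene med circ [559.9 328.4] 24.4 mid [558.6 327.2] n 108 stripe dir -107.8 3
top med circ [563.2 325.5] 20.7 mid [563.2 325.5] n 74 stripe dir -120.4 7
scene small circ [465.5 274. ] 24.4 mid [465.9 272.6] n 118 stripe dir -55.2 1
top small circ [470.2 271.7] 20.5 mid [470.  271.9] n 59 stripe dir -63.7 2
0.026 203 [[0.4722, 0.0324, 0.0263], [0.4918, 0.0786, 0.0308], [0.5397, 0.0981, 0.0353]]
0.036 103 [[0.4855, 0.0445, 0.0363], [0.4979, 0.0733, 0.0422], [0.5241, 0.0848, 0.0474]]
```

Emit:
carry_out([
  [0.212,-1.0,0.026,-1,0.3],
  [0.212,-1.0,0.026,-1,0.3],
  [0.212,-1.0,0.026,-1,0.3],
  [0.212,-1.0,0.026,-1,0.3],
  [0.212,-1.0,0.026,-1,0.3],
])

```text
clock: 24.6
position: [0.5373, 0.2126, 0.1197]
ee_rot: [0.964, 0.265, -0.001, 0.0]
ft_force: [0.1, -0.1, 0.0]
grip_width: 0.653
grasp_force: 0.0
```

Emit:
carry_out([
  [0.51,-0.567,0.2,-1,0.3],
  [0.51,-0.567,0.2,-1,0.3],
  [0.51,-0.567,0.2,-1,0.3],
  [0.51,-0.567,0.2,-1,0.3],
  [0.51,-0.567,0.2,-1,0.3],
])

```text
clock: 25.22
position: [0.5603, 0.3241, 0.0907]
ee_rot: [0.864, 0.504, 0.0, 0.001]
ft_force: [0.1, -0.1, -0.3]
grip_width: 0.655
grasp_force: 0.0
```

```bash
python3 go.py .5612 .326 -.005 -25; python3 cog.py med
```

```text
t 25.23 pos [0.5603 0.3241 0.0907] yaw -29.5 grip 0.655 gf 0.0 F [ 0.1 -0.1 -0.3] M [-0.05 -0.03 -0.02] tilt 0.0013 q [-0.06  0.58 -0.74  1.51  0.41  1.21 -1.38]
[0.014, -0.001, 0.638] -0.149
scene med circ [559.  326.7] 23.6 mid [558.6 326.9] n 109 stripe dir -112.3 3
top few 0
```

Emit:
carry_out([
  [0.014,0,0,-0.15,0.3],
  [0.014,0,0.3,-0.15,0.3],
  [0.014,0,0.5,-0.15,0.3],
  [0.014,0,0.5,-0.15,0.3],
])

```text
clock: 25.82
position: [0.5596, 0.3261, 0.0136]
ee_rot: [0.842, 0.539, -0.002, 0.0]
ft_force: [0.5, 0.2, -0.1]
grip_width: 0.652
grasp_force: 0.0
```

```bash
python3 go.py .5612 .326 -.005 -25
```

```text
t 25.82 pos [0.5596 0.3261 0.0136] yaw -24.7 grip 0.652 gf 0.0 F [ 0.5  0.2 -0.1] M [-0.05  0.05 -0.06] tilt 0.0038 q [-0.08  0.67 -0.72  1.56  0.48  1.1  -1.34]
[0.004, 0.01, 0.124] 0.009
```

Emit:
carry_out([
  [0.0,0.004,0.06,0,0.3],
  [0.0,0.004,0.12,0,0.3],
  [0.0,0.004,0.12,0,0.3],
  [0.0,0.004,0.12,0,-0.3],
  [0.0,0.004,0.12,0,-0.3],
  [0.0,0.004,0.12,0,-0.3],
  [0.0,0.004,0.12,0,-0.3],
  [0.0,0.004,0.12,0,-0.3],
])

```text
clock: 26.82
position: [0.5615, 0.3278, -0.0015]
ee_rot: [0.842, 0.54, 0.0, 0.0]
ft_force: [-1.4, -1.6, 6.1]
grip_width: 0.397
grasp_force: 49.2
```

Emit:
carry_out([
  [0,0,-0.1,0,-0.3],
  [0,0,-0.3,0,-0.3],
  [0,0,-0.6,0,-0.3],
  [0,0,-0.75,0,-0.3],
  [0,0,-0.75,0,-0.3],
])

```text
clock: 27.45
position: [0.5619, 0.3281, 0.1117]
ee_rot: [0.842, 0.54, 0.002, 0.0]
ft_force: [-1.1, 0.3, -1.3]
grip_width: 0.392
grasp_force: 49.9
```

```bash
python3 go.py .507 .0633 .107 -88.8;python3 cog.py med
```

```text
t 27.45 pos [0.5619 0.3281 0.1117] yaw -24.6 grip 0.392 gf 49.9 F [-1.1  0.3 -1.3] M [ 0.02  0.04 -0.01] tilt 0.0031 q [-0.05  0.57 -0.77  1.48  0.41  1.25 -1.3 ]
[-1.0, 0.229, 0.018] 1.0
[-0.569, 0.529, 0.014] 1.0
[0.0, 0.0, 0.0] 0.139
scene few 0
top few 0
```

Emit:
carry_out([
  [-1.0,0.229,0.0,1,-0.3],
  [-1.0,0.229,0.0,1,-0.3],
  [-1.0,0.229,0.0,1,-0.3],
  [-1.0,0.229,0.0,1,-0.3],
  [-1.0,0.229,0.0,1,-0.3],
])

```text
clock: 28.18
position: [0.5294, 0.1777, 0.1092]
ee_rot: [0.952, 0.305, -0.001, -0.0]
ft_force: [-0.0, 0.6, -1.2]
grip_width: 0.401
grasp_force: 50.0
```

Emit:
carry_out([
  [-0.5,0.46,0,1,-0.3],
  [-0.5,0.46,0,1,-0.3],
  [-0.5,0.46,0,1,-0.3],
  [-0.5,0.46,0,1,-0.3],
  [-0.5,0.46,0,1,-0.3],
])

```text
clock: 28.8
position: [0.5086, 0.0787, 0.1097]
ee_rot: [0.999, 0.05, -0.0, -0.0]
ft_force: [-0.8, 0.8, -1.8]
grip_width: 0.398
grasp_force: 50.0
```

```bash
python3 go.py .507 .0633 .107 -88.8
```

```text
t 28.80 pos [0.5086 0.0787 0.1097] yaw -84.3 grip 0.398 gf 50.0 F [-0.8  0.8 -1.8] M [-0.    0.01 -0.02] tilt 0.0008 q [ 0.31  0.23 -0.61  1.85  0.15  1.1  -1.83]
[-0.021, 0.101, 0.018] 0.151
```

Emit:
carry_out([
  [-0.021,0.101,0,0.15,-0.3],
  [-0.021,0.101,0,0.15,-0.3],
  [-0.021,0.101,0,0.15,-0.3],
])

```text
clock: 29.18
position: [0.5069, 0.0628, 0.11]
ee_rot: [1.0, 0.009, -0.0, -0.0]
ft_force: [-0.6, 0.2, -1.2]
grip_width: 0.4
grasp_force: 50.0
```

```bash
python3 go.py .507 .0633 .0715 -88.8; python3 - <<'E'
from h import *
p=camera("scene");P=cloud(p);z=P[...,2];hsv=cv2.cvtColor(p["img"],cv2.COLOR_RGB2HSV).astype(int)
m=(np.hypot(P[...,0]-.507,P[...,1]-.0633)<.045)&(z>.1)&(z<.14)
y=m&(hsv[...,0]>8)&(hsv[...,0]<32)&(hsv[...,1]>70)
v=P[y]; print(y.sum(),np.percentile(v,[1,50,99],axis=0).round(4).tolist(), [ (round(a,3),int((y&(z>a)&(z<a+.003)).sum())) for a in np.arange(.1,.14,.003)])
r=m&((hsv[...,0]<8)|(hsv[...,0]>172))&(hsv[...,1]>120); print(P[r].round(3).tolist())
E
```

```text
t 29.18 pos [0.5069 0.0628 0.11  ] yaw -88.9 grip 0.400 gf 50.0 F [-0.6  0.2 -1.2] M [ 0.04  0.01 -0.02] tilt 0.0004 q [ 0.32  0.22 -0.59  1.86  0.14  1.1  -1.87]
[0.0, -0.003, 0.256] -0.004
242 [[0.4747, 0.037, 0.1116], [0.4923, 0.0718, 0.1192], [0.5246, 0.094, 0.131]] [(np.float64(0.1), 0), (np.float64(0.103), 0), (np.float64(0.106), 0), (np.float64(0.109), 7), (np.float64(0.112), 30), (np.float64(0.115), 63), (np.float64(0.118), 37), (np.float64(0.121), 22), (np.float64(0.124), 25), (np.float64(0.127), 43), (np.float64(0.13), 15), (np.float64(0.133), 0), (np.float64(0.136), 0), (np.float64(0.139), 0)]
[]
```

Emit:
carry_out([
  [0,-0.003,0.1,0,-0.3],
  [0,-0.003,0.18,0,-0.3],
  [0,-0.003,0.24,0,-0.3],
  [0,-0.003,0.28,0,-0.3],
  [0,-0.003,0.28,0,-0.3],
])

```text
clock: 29.85
position: [0.5076, 0.0627, 0.0678]
ee_rot: [1.0, 0.008, 0.001, -0.0]
ft_force: [1.5, 1.3, -0.0]
grip_width: 0.392
grasp_force: 53.3
```

Emit:
carry_out([
  [0,0,0.03,0,-0.3],
  [0,0,0.06,0,-0.3],
  [0,0,0.08,0,-0.3],
  [0,0,0.08,0,-0.3],
])

```text
clock: 30.35
position: [0.5084, 0.0622, 0.0564]
ee_rot: [1.0, 0.008, 0.002, -0.0]
ft_force: [7.1, 1.6, 1.9]
grip_width: 0.369
grasp_force: 50.7
```

```bash
python3 go.py .507 .0633 .0415 -88.8
```

```text
t 30.35 pos [0.5084 0.0622 0.0564] yaw -89.1 grip 0.369 gf 50.7 F [7.1 1.6 1.9] M [ 0.15 -1.52  0.01] tilt 0.0030 q [ 0.3   0.29 -0.58  1.91  0.19  0.99 -1.92]
[-0.009, -0.007, 0.099] -0.011
```

```bash
cat > st.py <<'E'
from h import *
import sys
p=camera("scene");P=cloud(p);z=P[...,2];hsv=cv2.cvtColor(p["img"],cv2.COLOR_RGB2HSV).astype(int)
H,S,V=hsv[...,0],hsv[...,1],hsv[...,2]
m=(np.hypot(P[...,0]-.507,P[...,1]-.0633)<.045)&(z>.026)&(z<.14)
for nm,c in(("brass",(H>8)&(H<32)&(S>70)),("blue",(H>105)&(H<130)&(S>90)),("red",((H<8)|(H>172))&(S>110))):
    k=m&c
    if k.sum()>2: print(nm,k.sum(),np.percentile(P[k],[1,50,99],axis=0).round(4).tolist())
if len(sys.argv)>1:
    cv2.imwrite("pics/"+sys.argv[1],cv2.resize(p["img"][130:260,290:420][...,::-1],(600,600),interpolation=cv2.INTER_CUBIC))
E
python3 st.py s1.png
```

```text
brass 230 [[0.4786, 0.0375, 0.0441], [0.495, 0.0748, 0.0624], [0.5352, 0.094, 0.0765]]
red 5 [[0.4918, 0.059, 0.0433], [0.4942, 0.062, 0.0695], [0.4973, 0.0633, 0.0717]]
```

View pics/s1.png

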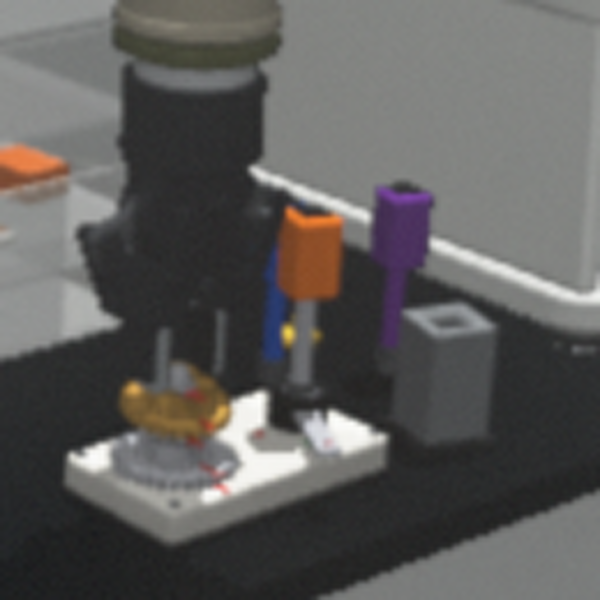

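The brass cog at (175,405) has tilted about the grip axis, with its red (-x) side low, onto the hub. I'll release it so it can drop level, then measure.

Emit:
carry_out([
  [-0.007,0,0,0,-0.3],
  [-0.007,0,0,0,0.1],
  [-0.007,0,0,0,0.1],
  [-0.007,0,0,0,0.1],
  [-0.007,0,0,0,0.1],
])

```text
clock: 31.02
position: [0.5057, 0.0623, 0.0559]
ee_rot: [1.0, 0.008, -0.0, 0.0]
ft_force: [0.0, -0.5, 0.4]
grip_width: 0.546
grasp_force: 0.0
```

```bash
python3 st.py;python3 go.py .507 .0633 .0415 -88.8
```

```text
brass 212 [[0.4775, 0.0398, 0.0426], [0.495, 0.0769, 0.0501], [0.5309, 0.0925, 0.0624]]
red 8 [[0.4908, 0.0598, 0.0602], [0.4937, 0.0632, 0.0658], [0.4987, 0.0668, 0.0712]]
t 31.07 pos [0.5058 0.0623 0.0559] yaw -89.1 grip 0.552 gf 0.0 F [ 0.   0.4 -0.4] M [-0.02 -0.    0.02] tilt 0.0002 q [ 0.31  0.29 -0.58  1.91  0.19  0.99 -1.92]
[0.008, -0.007, 0.096] -0.011
```

Emit:
carry_out([
  [0,0,-0.1,0,0.2],
  [0,0,-0.3,0,0.2],
  [0,0,-0.5,0,0.3],
  [0,0,-0.5,0,0.3],
])

```text
clock: 31.58
position: [0.5076, 0.0626, 0.1342]
ee_rot: [1.0, 0.008, 0.003, 0.0]
ft_force: [0.9, -0.2, 0.2]
grip_width: 0.649
grasp_force: 0.0
```

```bash
python3 st.py;python3 cog.py small; python3 go.py .4685 .2722 .11 28
```

```text
brass 220 [[0.4786, 0.0377, 0.0421], [0.4955, 0.0758, 0.0502], [0.5347, 0.0933, 0.063]]
red 8 [[0.4896, 0.058, 0.0621], [0.494, 0.0643, 0.0658], [0.4979, 0.0683, 0.0705]]
scene small circ [465.5 274. ] 24.4 mid [466.  272.8] n 114 stripe dir -58.1 2
top small circ [470.2 271.2] 20.6 mid [469.7 271.8] n 65 stripe dir -63.2 2
t 31.73 pos [0.5056 0.0621 0.1309] yaw -89.1 grip 0.648 gf 0.0 F [-0.4 -1.  -0.5] M [0.01 0.03 0.01] tilt 0.0004 q [ 0.33  0.19 -0.6   1.84  0.12  1.14 -1.86]
[-0.161, -1.0, 0.099] -1.0
[0.146, -0.383, 0.04] -1.0
[0.0, 0.0, 0.0] -1.0
[0.0, 0.0, 0.0] -0.904
```

Emit:
carry_out([
  [-0.161,-1.0,0.1,-1,0.3],
  [-0.161,-1.0,0.1,-1,0.3],
  [-0.161,-1.0,0.1,-1,0.3],
  [-0.161,-1.0,0.1,-1,0.3],
  [-0.161,-1.0,0.1,-1,0.3],
])

```text
clock: 32.35
position: [0.4794, 0.2107, 0.1154]
ee_rot: [0.964, 0.265, -0.001, 0.0]
ft_force: [0.4, -0.5, -0.5]
grip_width: 0.65
grasp_force: 0.0
```

Emit:
carry_out([
  [0.146,-0.383,0.04,-1,0.3],
  [0.146,-0.383,0.04,-1,0.3],
  [0.146,-0.383,0.04,-1,0.3],
  [0.146,-0.383,0.04,-1,0.3],
  [0.146,-0.383,0.04,-1,0.3],
])

```text
clock: 32.98
position: [0.4692, 0.2714, 0.1099]
ee_rot: [0.864, 0.504, -0.0, 0.0]
ft_force: [0.2, -0.0, -0.0]
grip_width: 0.651
grasp_force: 0.0
```

Emit:
carry_out([
  [0,0,0.1,-1,0.3],
  [0,0,0.1,-1,0.3],
  [0,0,0.1,-1,0.3],
  [0,0,0.1,-1,0.3],
])

```text
clock: 33.48
position: [0.4689, 0.2719, 0.0949]
ee_rot: [0.703, 0.711, -0.0, 0.0]
ft_force: [0.1, -0.7, 0.5]
grip_width: 0.65
grasp_force: 0.0
```

Emit:
carry_out([
  [0,0,0.1,-0.9,0.3],
  [0,0,0.1,-0.9,0.3],
  [0,0,0.1,-0.9,0.3],
  [0,0,0.1,-0.9,0.3],
])

```text
clock: 33.98
position: [0.4689, 0.2721, 0.0799]
ee_rot: [0.518, 0.855, -0.0, -0.0]
ft_force: [0.6, -0.1, 0.5]
grip_width: 0.651
grasp_force: 0.0
```

```bash
python3 go.py .4685 .2722 .014 28; python3 cog.py small
```

```text
t 33.98 pos [0.4689 0.2721 0.0799] yaw 27.6 grip 0.651 gf 0.0 F [ 0.6 -0.1  0.5] M [ 0.01 -0.   -0.  ] tilt 0.0002 q [ 0.23  0.46 -1.01  1.8   0.43  1.13 -0.45]
[0.002, -0.002, 0.439] -0.015
scene small circ [464.5 272. ] 24.7 mid [466.6 272.7] n 115 stripe dir -56.9 1
top few 0
```

Emit:
carry_out([
  [0,0,0.2,0,0.3],
  [0,0,0.4,0,0.3],
  [0,0,0.5,0,0.3],
  [0,0,0.57,0,0.3],
  [0,0,0.57,0,0.3],
  [0,0,0.57,0,0.3],
], force=60)

```text
clock: 34.83
position: [0.4692, 0.2728, -0.0047]
ee_rot: [0.516, 0.857, 0.0, 0.0]
ft_force: [-0.6, 0.1, -0.2]
grip_width: 0.647
grasp_force: 0.0
```

Emit:
carry_out([
  [0,0,0,0,-0.3],
  [0,0,0,0,-0.3],
  [0,0,0,0,-0.3],
  [0,0,0,0,-0.3],
  [0,0,0,0,-0.3],
])

```text
clock: 35.45
position: [0.4692, 0.2726, -0.0044]
ee_rot: [0.516, 0.857, 0.0, 0.001]
ft_force: [-2.7, -2.1, 9.3]
grip_width: 0.418
grasp_force: 58.9
```

Emit:
carry_out([
  [0,0,-0.1,0,-0.3],
  [0,0,-0.3,0,-0.3],
  [0,0,-0.6,0,-0.3],
  [0,0,-0.85,0,-0.3],
  [0,0,-0.85,0,-0.3],
])

```text
clock: 36.08
position: [0.4701, 0.2735, 0.1255]
ee_rot: [0.516, 0.857, 0.002, 0.002]
ft_force: [-0.2, 0.1, -1.6]
grip_width: 0.417
grasp_force: 60.1
```

```bash
python3 go.py .507 .0633 .118 -88.8; python3 - <<'E'
from h import *
p=camera("scene");P=cloud(p);z=P[...,2];hsv=cv2.cvtColor(p["img"],cv2.COLOR_RGB2HSV).astype(int)
q=manip.get_obs()["position"]
k=(np.hypot(P[...,0]-q[0],P[...,1]-q[1])<.045)&(z>.05)&(z<.2)&(hsv[...,0]>105)&(hsv[...,0]<130)&(hsv[...,1]>90)
print(k.sum(),np.percentile(P[k],[1,50,99],axis=0).round(4).tolist())
E
```

```text
t 36.08 pos [0.4701 0.2735 0.1255] yaw 27.9 grip 0.417 gf 60.1 F [-0.2  0.1 -1.6] M [-0.02  0.02  0.  ] tilt 0.0053 q [ 0.26  0.41 -1.05  1.75  0.38  1.2  -0.41]
[-1.0, -0.323, 0.037] 1.0
[-0.364, 0.078, 0.013] 1.0
[0.0, -0.0, 0.0] 1.0
[0.0, 0.0, 0.0] 0.889
246 [[0.4457, 0.2541, 0.1297], [0.4608, 0.2813, 0.1402], [0.4882, 0.2975, 0.1495]]
```

Emit:
carry_out([
  [-1.0,-0.323,0,1,-0.3],
  [-1.0,-0.323,0,1,-0.3],
  [-1.0,-0.323,0,1,-0.3],
  [-1.0,-0.323,0,1,-0.3],
  [-1.0,-0.323,0,1,-0.3],
])

```text
clock: 36.75
position: [0.4954, 0.1178, 0.1215]
ee_rot: [0.719, 0.695, -0.0, -0.0]
ft_force: [-0.4, 0.1, -1.1]
grip_width: 0.414
grasp_force: 60.1
```

Emit:
carry_out([
  [0,0,0,1,-0.3],
  [0,0,0,1,-0.3],
  [0,0,0,1,-0.3],
  [0,0,0,1,-0.3],
])

```text
clock: 37.25
position: [0.4955, 0.1186, 0.1217]
ee_rot: [0.874, 0.486, -0.0, -0.0]
ft_force: [-0.2, -0.2, -1.5]
grip_width: 0.411
grasp_force: 60.1
```

Emit:
carry_out([
  [0,0,0,1,-0.3],
  [0,0,0,1,-0.3],
  [0,0,0,1,-0.3],
  [0,0,0,1,-0.3],
])

```text
clock: 37.75
position: [0.4957, 0.1179, 0.1218]
ee_rot: [0.97, 0.244, -0.0, -0.0]
ft_force: [-0.8, -0.5, -2.0]
grip_width: 0.415
grasp_force: 60.1
```

```bash
python3 go.py .507 .0633 .118 -88.8; python3 st.py
```

```text
t 37.75 pos [0.4957 0.1179 0.1218] yaw -61.8 grip 0.415 gf 60.1 F [-0.8 -0.5 -2. ] M [-0.06  0.02 -0.01] tilt 0.0003 q [ 0.39  0.24 -0.79  1.84  0.19  1.13 -1.55]
[-0.106, 0.357, 0.025] 0.9
brass 220 [[0.4766, 0.0392, 0.0407], [0.4947, 0.0759, 0.0499], [0.5342, 0.0941, 0.0629]]
blue 3 [[0.4818, 0.0951, 0.1318], [0.4867, 0.0994, 0.1319], [0.5012, 0.1048, 0.1394]]
red 12 [[0.4887, 0.0568, 0.0594], [0.4959, 0.0624, 0.0658], [0.4987, 0.0671, 0.0714]]
```

Emit:
carry_out([
  [-0.106,0.357,0,0.9,-0.3],
  [-0.106,0.357,0,0.9,-0.3],
  [-0.106,0.357,0,0.9,-0.3],
  [-0.106,0.357,0,0.9,-0.3],
  [-0.106,0.357,0,0.9,-0.3],
])

```text
clock: 38.42
position: [0.5069, 0.0626, 0.1219]
ee_rot: [1.0, 0.01, -0.0, -0.0]
ft_force: [-0.5, 0.1, -0.7]
grip_width: 0.415
grasp_force: 60.2
```

```bash
python3 go.py .507 .0633 .078 -88.8; python3 st.py
```

```text
t 38.42 pos [0.5069 0.0626 0.1219] yaw -88.8 grip 0.415 gf 60.2 F [-0.5  0.1 -0.7] M [-0.01  0.06 -0.03] tilt 0.0002 q [ 0.42  0.22 -0.7   1.84  0.16  1.13 -1.89]
[0.001, -0.004, 0.293] -0.001
brass 214 [[0.4757, 0.0392, 0.0432], [0.4953, 0.0759, 0.0502], [0.5318, 0.0942, 0.063]]
blue 117 [[0.4804, 0.0412, 0.1247], [0.4918, 0.0754, 0.1325], [0.5182, 0.0886, 0.1397]]
red 9 [[0.4901, 0.057, 0.0602], [0.4947, 0.0637, 0.0662], [0.4987, 0.0651, 0.0709]]
```

Emit:
carry_out([
  [0.004,-0.003,0.1,0,-0.3],
  [0.004,-0.003,0.2,0,-0.3],
  [0.004,-0.003,0.29,0,-0.3],
  [0.004,-0.003,0.33,0,-0.3],
  [0.004,-0.003,0.35,0,-0.3],
  [0.004,-0.003,0.35,0,-0.3],
])

```text
clock: 39.22
position: [0.5077, 0.0629, 0.0696]
ee_rot: [1.0, 0.008, 0.0, -0.0]
ft_force: [-0.4, -0.4, -1.5]
grip_width: 0.414
grasp_force: 60.2
```

```bash
python3 go.py .507 .0633 .0565 -88.8; python3 st.py
```

```text
t 39.23 pos [0.5077 0.0629 0.0696] yaw -89.1 grip 0.414 gf 60.2 F [-0.4 -0.4 -1.5] M [0.05 0.   0.08] tilt 0.0002 q [ 0.39  0.29 -0.68  1.89  0.22  1.03 -1.94]
[-0.005, -0.003, 0.087] -0.011
brass 208 [[0.4766, 0.0377, 0.0428], [0.495, 0.0769, 0.0496], [0.536, 0.0929, 0.0625]]
blue 187 [[0.4805, 0.0423, 0.0738], [0.495, 0.0705, 0.0841], [0.5256, 0.0884, 0.0934]]
red 3 [[0.4921, 0.0627, 0.0601], [0.4929, 0.0639, 0.0606], [0.4944, 0.0654, 0.0637]]
```

Emit:
carry_out([
  [0,0,0.03,0,-0.3],
  [0,0,0.06,0,-0.3],
  [0,0,0.09,0,-0.3],
  [0,0,0.1,0,-0.3],
  [0,0,0.1,0,-0.3],
])

```text
clock: 39.9
position: [0.5081, 0.0629, 0.0564]
ee_rot: [1.0, 0.008, 0.0, 0.001]
ft_force: [-10.3, -2.1, 26.2]
grip_width: 0.411
grasp_force: 63.5
```

```bash
python3 go.py .507 .0633 .0565 -88.8; python3 st.py
```

```text
t 39.90 pos [0.5081 0.0629 0.0564] yaw -89.1 grip 0.411 gf 63.5 F [-10.3  -2.1  26.2] M [-0.54  2.24 -0.01] tilt 0.0015 q [ 0.39  0.31 -0.68  1.9   0.23  1.   -1.95]
[-0.007, -0.003, -0.0] -0.011
brass 152 [[0.4769, 0.0408, 0.0426], [0.4923, 0.0776, 0.049], [0.5343, 0.0945, 0.0569]]
blue 153 [[0.4831, 0.0421, 0.0613], [0.4938, 0.072, 0.0701], [0.5247, 0.0892, 0.0808]]
```

Emit:
carry_out([
  [-0.005,0,-0.01,0,-0.3],
  [-0.005,0,-0.01,0,0.2],
  [-0.005,0,-0.01,0,0.2],
  [-0.005,0,-0.01,0,0.2],
  [-0.005,0,-0.2,0,0.2],
  [-0.005,0,-0.5,0,0.3],
  [-0.005,0,-0.8,0,0.3],
  [-0.005,0,-0.8,0,0.3],
])

```text
clock: 40.95
position: [0.5087, 0.0633, 0.1777]
ee_rot: [1.0, 0.008, 0.003, 0.0]
ft_force: [-0.4, 0.3, -1.6]
grip_width: 0.652
grasp_force: 0.0
```

```bash
python3 st.py; python3 - <<'E'
from h import *
for n in("scene","top"):
    p=camera(n);P=cloud(p);z=P[...,2];hsv=cv2.cvtColor(p["img"],cv2.COLOR_RGB2HSV)
    m=(hsv[...,1]>150)&(hsv[...,0]<20)&(z>.09)&(z<.17)&(np.hypot(P[...,0]-.508,P[...,1]+.03)<.05)
    print(n,m.sum(),np.percentile(P[m],[2,50,98],axis=0).round(3).tolist())
    t=m&(z>.146); v,u=np.nonzero(t); print(cv2.minAreaRect((P[t][:,:2]*1000).astype(np.float32)) if t.any() else 0)
    sh=(z>.05)&(z<.1)&(np.hypot(P[...,0]-.508,P[...,1]+.03)<.02); 
    for a in(.05,.065,.08,.095): 
        s=(z>a)&(z<a+.015)&(np.hypot(P[...,0]-.508,P[...,1]+.03)<.025); print(a,s.sum(),P[s].mean(0).round(4) if s.any() else 0)
E
python3 go.py .508 -.03 .19 73
```

```text
brass 154 [[0.477, 0.0398, 0.0424], [0.4935, 0.0782, 0.0488], [0.535, 0.0943, 0.0572]]
blue 194 [[0.4823, 0.0437, 0.0623], [0.497, 0.0737, 0.0731], [0.5255, 0.0888, 0.0807]]
scene 211 [[0.492, -0.038, 0.108], [0.498, -0.022, 0.131], [0.515, -0.014, 0.152]]
((501.38348388671875, -23.371307373046875), (28.627119064331055, 19.3404541015625), 34.50492477416992)
0.05 26 [ 0.506  -0.0279  0.056 ]
0.065 26 [ 0.5057 -0.0277  0.0732]
0.08 26 [ 0.5064 -0.028   0.0875]
0.095 26 [ 0.5028 -0.0242  0.1048]
t 41.10 pos [0.5063 0.0626 0.1736] yaw -89.1 grip 0.649 gf 0.0 F [ 0.3 -0.8  0.3] M [-0.01  0.05  0.02] tilt 0.0013 q [ 0.44  0.17 -0.71  1.78  0.12  1.23 -1.86]
[0.002, 0.618, -0.11] -1.0
[0.0, -0.0, 0.0] -1.0
[0.0, 0.0, 0.0] -1.0
[0.0, 0.0, 0.0] -1.0
[0.0, 0.0, 0.0] -1.0
[0.0, 0.0, 0.0] -0.404Traceback (most recent call last):
  File "<stdin>", line 5, in <module>
    return _quantile_unchecked(
        a, q, axis, out, overwrite_input, method, keepdims, weights)
    return _ureduce(a,
                    func=_quantile_ureduce_func,
    ...<5 lines>...
                    overwrite_input=overwrite_input,
                    method=method)
    r = func(a, **kwargs)
    result = _quantile(arr,
                       quantiles=q,
    ...<2 lines>...
                       out=out,
                       weights=wgt)
    slices_having_nans = np.isnan(arr[-1, ...])
                                  ~~~^^^^^^^^^
IndexError: index -1 is out of bounds for axis 0 with size 0
```

Emit:
carry_out([
  [0,0.618,-0.1,-1,0.3],
  [0,0.618,-0.1,-1,0.3],
  [0,0.618,-0.1,-1,0.3],
  [0,0.618,-0.1,-1,0.3],
  [0,0.618,-0.1,-1,0.3],
])

```text
clock: 41.72
position: [0.5079, -0.0292, 0.1887]
ee_rot: [0.964, 0.265, -0.001, -0.0]
ft_force: [-0.2, -0.4, -0.3]
grip_width: 0.654
grasp_force: 0.0
```

Emit:
carry_out([
  [0,0,0,-1,0.3],
  [0,0,0,-1,0.3],
  [0,0,0,-1,0.3],
  [0,0,0,-1,0.3],
])

```text
clock: 42.22
position: [0.5081, -0.0293, 0.1892]
ee_rot: [0.863, 0.506, -0.0, -0.0]
ft_force: [-0.8, 0.0, -0.3]
grip_width: 0.649
grasp_force: 0.0
```

Emit:
carry_out([
  [0,0,0,-0.4,0.3],
  [0,0,0,-0.4,0.3],
  [0,0,0,-0.4,0.3],
])

```text
clock: 42.6
position: [0.5082, -0.0297, 0.1894]
ee_rot: [0.806, 0.592, -0.0, -0.0]
ft_force: [-0.3, -0.2, 0.2]
grip_width: 0.649
grasp_force: 0.0
```

```bash
python3 go.py .5075 -.0303 .105 -17
```

```text
t 42.60 pos [ 0.5082 -0.0297  0.1894] yaw -17.4 grip 0.649 gf 0.0 F [-0.3 -0.2  0.2] M [ 0.   -0.02  0.03] tilt 0.0001 q [ 0.66  0.16 -0.75  1.76  0.11  1.26 -0.42]
[-0.005, -0.003, 0.563] -0.014
```

Emit:
carry_out([
  [0,0,0.15,0,0.3],
  [0,0,0.3,0,0.3],
  [0,0,0.45,0,0.3],
  [0,0,0.58,0,0.3],
  [0,0,0.58,0,0.3],
])

```text
clock: 43.22
position: [0.5073, -0.0298, 0.1014]
ee_rot: [0.806, 0.593, -0.001, -0.001]
ft_force: [1.0, -0.8, 1.2]
grip_width: 0.651
grasp_force: 0.0
```

Emit:
carry_out([
  [0,0,0,0,-0.6],
  [0,0,0,0,-0.6],
  [0,0,0,0,-0.6],
  [0,0,0,0,-0.6],
  [0,0,0,0,-0.6],
  [0,0,0,0,-0.6],
])

```text
clock: 43.98
position: [0.5089, -0.0298, 0.1035]
ee_rot: [0.805, 0.594, 0.001, 0.001]
ft_force: [-0.9, -0.1, 7.0]
grip_width: 0.321
grasp_force: 59.8
```

Emit:
carry_out([
  [0,0,0,0.3,-0.6],
  [0,0,0,0.6,-0.6],
  [0,0,0,0.8,-0.6],
  [0,0,0,1,-0.6],
  [0,0,0,1,-0.6],
])

```text
clock: 44.6
position: [0.5095, -0.0303, 0.1036]
ee_rot: [0.931, 0.366, 0.001, 0.001]
ft_force: [2.2, -1.9, 5.0]
grip_width: 0.319
grasp_force: 59.9
```

```bash
python3 go.py .5075 -.0303 .102 -77
```

```text
t 44.60 pos [ 0.5095 -0.0303  0.1036] yaw -47.1 grip 0.319 gf 59.9 F [ 2.2 -1.9  5. ] M [-0.61 -0.72  0.06] tilt 0.0030 q [ 0.57  0.24 -0.67  1.87  0.17  1.09 -0.98]
[-0.01, -0.009, 0.01] 0.996
```

Emit:
carry_out([
  [0,0,0,0.3,-0.6],
  [0,0,0,0.6,-0.6],
  [0,0,0,0.8,-0.6],
  [0,0,0,1,-0.6],
  [0,0,0,1,-0.6],
])

```text
clock: 45.22
position: [0.5097, -0.0311, 0.1035]
ee_rot: [0.994, 0.112, 0.002, 0.001]
ft_force: [2.9, -4.6, 4.0]
grip_width: 0.317
grasp_force: 59.8
```

Emit:
carry_out([
  [0,0,0,0.3,-0.6],
  [0,0,0,0.5,-0.6],
  [0,0,0,0.5,-0.6],
  [0,0,0,0.5,-0.6],
])

```text
clock: 45.72
position: [0.5097, -0.0316, 0.1036]
ee_rot: [1.0, -0.018, 0.002, 0.001]
ft_force: [3.2, -4.9, 5.1]
grip_width: 0.321
grasp_force: 59.9
```

```bash
python3 go.py .5075 -.0303 .102 -94; python3 - <<'E'
from h import *
for n in("scene","top"):
    p=camera(n);P=cloud(p);z=P[...,2]
    r=np.hypot(P[...,0]-.508,P[...,1]+.03)
    m=(z>.032)&(z<.0425)&(r>.028)&(r<.06)&(p["img"].min(2)>60)
    v=P[m]-[.508,-.030,0]; a=np.degrees(np.arctan2(v[:,1],v[:,0])); print(n,m.sum(),np.percentile(a,[5,50,95]).round(1) if m.any() else 0)
E
```

```text
t 45.73 pos [ 0.5097 -0.0316  0.1036] yaw -92.0 grip 0.321 gf 59.9 F [ 3.2 -4.9  5.1] M [-1.71 -0.96  0.05] tilt 0.0041 q [ 0.49  0.22 -0.57  1.87  0.14  1.08 -1.74]
[-0.015, -0.008, 0.011] 0.065
scene 37 [ 94.1 105.1 111.7]
top 36 [ 92.   98.4 105.3]
```

Emit:
carry_out([
  [0,0,0,0.2,-0.6],
  [0,0,0,0.3,-0.6],
  [0,0,0,0.3,-0.6],
  [0,0,0,0.3,-0.6],
])

```text
clock: 46.32
position: [0.5096, -0.0318, 0.1036]
ee_rot: [0.995, -0.096, 0.002, 0.001]
ft_force: [1.3, -7.0, 5.1]
grip_width: 0.324
grasp_force: 59.9
```

```bash
cat > tab.py <<'E'
from h import *
for n in("scene","top"):
    p=camera(n);P=cloud(p);z=P[...,2]
    r=np.hypot(P[...,0]-.508,P[...,1]+.03)
    m=(z>.032)&(z<.0425)&(r>.028)&(r<.06)&(p["img"].min(2)>60)
    v=P[m]-[.508,-.030,0]; a=np.degrees(np.arctan2(v[:,1],v[:,0])); print(n,m.sum(),np.percentile(a,[5,50,95]).round(1) if m.any() else 0)
E
python3 go.py .5075 -.0303 .102 -105; python3 tab.py
```

```text
t 46.33 pos [ 0.5096 -0.0318  0.1036] yaw -101.0 grip 0.324 gf 59.9 F [ 1.3 -7.   5.1] M [-1.85 -0.85  0.02] tilt 0.0041 q [ 0.47  0.22 -0.55  1.87  0.13  1.08 -1.9 ]
[-0.016, -0.007, 0.011] 0.132
scene 33 [ 83.   97.1 103.8]
top 37 [80.8 88.8 98. ]
```

Emit:
carry_out([
  [0,0,0,0.1,-0.6],
  [0,0,0,0.2,-0.6],
  [0,0,0,0.2,-0.6],
  [0,0,0,0.2,-0.6],
])

```text
clock: 46.92
position: [0.5095, -0.032, 0.1036]
ee_rot: [0.989, -0.148, 0.002, 0.001]
ft_force: [2.0, -6.2, 6.1]
grip_width: 0.322
grasp_force: 59.9
```

```bash
python3 go.py .5075 -.0303 .102 -105; python3 tab.py
```

```text
t 46.92 pos [ 0.5095 -0.032   0.1036] yaw -107.0 grip 0.322 gf 59.9 F [ 2.  -6.2  6.1] M [-2.05 -0.77  0.11] tilt 0.0041 q [ 0.46  0.22 -0.54  1.87  0.13  1.08 -2.  ]
[-0.016, -0.007, 0.01] -0.068
scene 31 [ 81.1  95.3 102.3]
top 43 [77.4 86.7 97.3]
```

Emit:
carry_out([
  [-0.007,-0.004,0,-0.1,-0.6],
  [-0.01,-0.006,0,-0.15,-0.6],
  [-0.01,-0.006,-0.05,-0.15,-0.6],
  [-0.01,-0.006,-0.15,-0.15,-0.6],
  [-0.01,-0.006,-0.3,-0.15,-0.6],
  [-0.01,-0.006,-0.45,-0.15,-0.6],
  [-0.01,-0.006,-0.45,-0.15,-0.6],
])

```text
clock: 47.9
position: [0.5078, -0.0281, 0.1717]
ee_rot: [0.994, -0.109, 0.001, -0.0]
ft_force: [0.5, 0.7, -0.8]
grip_width: 0.322
grasp_force: 60.2
```

```bash
python3 tab.py; python3 go.py .4807 -.1187 .17 -108; python3 - <<'E'
from h import *
q=manip.get_obs()["position"];p=camera("scene");P=cloud(p);z=P[...,2]
for a in np.arange(.05,.16,.01):
    s=(z>a)&(z<a+.01)&(np.hypot(P[...,0]-q[0],P[...,1]-q[1])<.03); print(round(a,2),s.sum(),P[s].mean(0).round(4) if s.any() else 0)
E
```

```text
scene 35 [ 83.1  94.3 102.9]
top 50 [55.5 87.3 98.3]
t 48.00 pos [ 0.5067 -0.0284  0.1696] yaw -102.6 grip 0.316 gf 60.2 F [-0.3 -0.3 -1.5] M [0.05 0.05 0.02] tilt 0.0005 q [ 0.48  0.15 -0.56  1.8   0.08  1.22 -1.89]
[-0.038, 0.626, -0.002] 0.181
0.05 0 0
0.06 0 0
0.07 0 0
0.08 0 0
0.09 1 [ 0.5111 -0.0276  0.0981]
0.1 21 [ 0.5041 -0.0258  0.1058]
0.11 18 [ 0.5045 -0.0247  0.1144]
0.12 19 [ 0.5031 -0.0245  0.1247]
0.13 19 [ 0.504  -0.0235  0.1347]
0.14 16 [ 0.5042 -0.0247  0.1443]
0.15 17 [ 0.5027 -0.0251  0.155 ]
```

Emit:
carry_out([
  [-0.038,0.626,0,0.16,-0.6],
  [-0.038,0.626,0,0.16,-0.6],
  [-0.038,0.626,0,0.16,-0.6],
  [-0.038,0.626,0,0.16,-0.6],
  [-0.038,0.626,0,0.16,-0.6],
])

```text
clock: 48.68
position: [0.4812, -0.1176, 0.1698]
ee_rot: [0.989, -0.15, -0.0, -0.0]
ft_force: [0.4, -0.4, -0.9]
grip_width: 0.318
grasp_force: 60.3
```

```bash
python3 tab.py; python3 st.py; python3 go.py .4807 -.1187 .076 -107; python3 - <<'E'
from h import *
q=manip.get_obs()["position"]
for n in("scene","top"):
  p=camera(n);P=cloud(p);z=P[...,2]
  for a in np.arange(.08,.15,.015):
    s=(z>a)&(z<a+.015)&(np.hypot(P[...,0]-q[0],P[...,1]-q[1])<.03); print(n,round(a,3),s.sum(),P[s].mean(0).round(4) if s.any() else 0)
  s=(z>.07)&(z<.08)&(np.hypot(P[...,0]-q[0],P[...,1]-q[1])<.035)
  if s.sum()>5: print("stand",cv2.minAreaRect((P[s][:,:2]*1000).astype(np.float32)))
E
```

```text
scene 33 [ 81.4  96.4 104. ]
top 44 [78.5 87.5 97.3]
brass 154 [[0.4774, 0.0404, 0.0412], [0.4928, 0.0787, 0.0491], [0.5336, 0.096, 0.0566]]
blue 184 [[0.4825, 0.0448, 0.0603], [0.497, 0.0747, 0.073], [0.5276, 0.0896, 0.0809]]
t 48.83 pos [ 0.4812 -0.1182  0.1699] yaw -107.3 grip 0.318 gf 60.3 F [ 0.3  0.3 -1. ] M [ 0.02 -0.07 -0.02] tilt 0.0001 q [ 0.6   0.11 -0.48  1.83  0.05  1.21 -1.77]
[-0.002, 0.004, 0.626] -0.011
scene 0.08 0 0
scene 0.095 22 [ 0.4802 -0.1154  0.1052]
scene 0.11 27 [ 0.4785 -0.1138  0.1167]
scene 0.125 26 [ 0.4783 -0.1134  0.1325]
scene 0.14 23 [ 0.4785 -0.1142  0.1462]
stand ((481.1329345703125, -118.72454071044922), (42.017276763916016, 46.6056022644043), 77.97364044189453)
top 0.08 4 [ 0.4741 -0.1137  0.0806]
top 0.095 1 [ 0.48   -0.1098  0.1049]
top 0.11 4 [ 0.4814 -0.1107  0.119 ]
top 0.125 1 [ 0.4798 -0.1126  0.129 ]
top 0.14 0 0
stand ((476.1207275390625, -117.91143035888672), (41.18408203125, 23.496170043945312), 73.5983657836914)
```

Emit:
carry_out([
  [0,0.003,0.1,0,-0.6],
  [0,0.003,0.2,0,-0.6],
  [0,0.003,0.3,0,-0.6],
  [0,0.003,0.3,0,-0.6],
])

```text
clock: 49.42
position: [0.4798, -0.1192, 0.1233]
ee_rot: [0.988, -0.151, -0.001, -0.0]
ft_force: [0.4, 0.3, -1.1]
grip_width: 0.318
grasp_force: 60.3
```

Emit:
carry_out([
  [0,0,0.1,0,-0.6],
  [0,0,0.2,0,-0.6],
  [0,0,0.28,0,-0.6],
  [0,0,0.31,0,-0.6],
  [0,0,0.31,0,-0.6],
])

```text
clock: 50.05
position: [0.4808, -0.1193, 0.0783]
ee_rot: [0.988, -0.151, -0.0, -0.0]
ft_force: [0.6, 0.3, 0.1]
grip_width: 0.319
grasp_force: 60.3
```

```bash
python3 go.py .4807 -.1187 .076 -107
```

```text
t 50.05 pos [ 0.4808 -0.1193  0.0783] yaw -107.4 grip 0.319 gf 60.3 F [0.6 0.3 0.1] M [ 0.03 -0.01  0.02] tilt 0.0004 q [ 0.58  0.21 -0.47  1.93  0.11  1.02 -1.81]
[-0.002, -0.004, 0.015] -0.014
```

Now lowering the last 2 mm, releasing and retreating.

Emit:
carry_out([
  [0,0,0.012,0,-0.6],
  [0,0,0.018,0,-0.6],
  [0,0,0.018,0,-0.6],
  [0,0,0.018,0,0.2],
  [0,0,0.018,0,0.3],
  [0,0,0.018,0,0.3],
  [0,0,0.018,0,0.3],
  [0,0,-0.2,0,0.3],
  [0,0,-0.5,0,0.3],
  [0,0,-0.8,0,0.3],
  [0,0,-0.8,0,0.3],
])

```text
clock: 51.42
position: [0.4828, -0.1197, 0.202]
ee_rot: [0.988, -0.151, 0.003, 0.001]
ft_force: [0.4, 0.1, -1.0]
grip_width: 0.652
grasp_force: 0.0
```

```bash
python3 go.py .4807 -.1187 .17 -107; python3 tab.py; python3 st.py; python3 - <<'E'
from h import *
p=camera("scene");P=cloud(p);z=P[...,2];hsv=cv2.cvtColor(p["img"],cv2.COLOR_RGB2HSV)
m=(hsv[...,1]>150)&(hsv[...,0]<20)&(z>.05)&(z<.17)&(np.hypot(P[...,0]-.48,P[...,1]+.118)<.05)
print("driver",m.sum(),np.percentile(P[m],[1,50,99],axis=0).round(4).tolist())
cv2.imwrite("pics/end.png",cv2.resize(p["img"][110:260,240:440][...,::-1],(800,600),interpolation=cv2.INTER_CUBIC))
E
```

```text
t 51.42 pos [ 0.4828 -0.1197  0.202 ] yaw -107.4 grip 0.652 gf 0.0 F [ 0.4  0.1 -1. ] M [-0.03 -0.02  0.03] tilt 0.0063 q [ 0.61  0.08 -0.48  1.79  0.04  1.27 -1.76]
[-0.015, -0.002, 0.213] -0.014
scene 33 [ 81.6  95.3 103.8]
top 43 [75.9 87.4 97.3]
brass 152 [[0.4771, 0.0402, 0.0413], [0.4936, 0.0791, 0.0489], [0.533, 0.0944, 0.0574]]
blue 187 [[0.4803, 0.0458, 0.0614], [0.497, 0.0749, 0.0729], [0.5258, 0.0892, 0.0807]]
driver 207 [[0.4624, -0.126, 0.0781], [0.4709, -0.108, 0.1025], [0.4911, -0.0991, 0.1251]]
```

View pics/end.png

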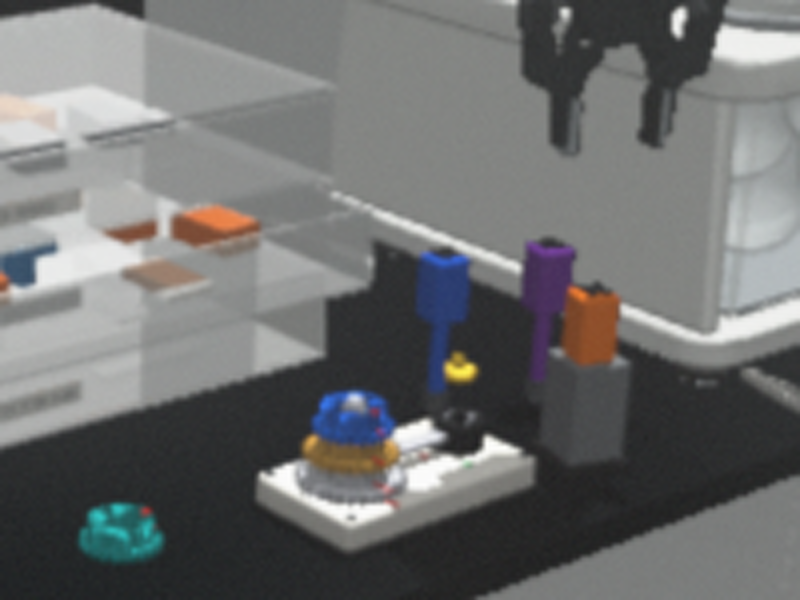

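The stack at (350,445) is grey, brass and blue from the bottom, with all red stripes aligned. The tab lies over the rim, the orange driver is in its stand at (590,330), and the gripper is clear. I'm handing in.

```bash
python3 -c "
from workcell import ticket
print(ticket.hand_in())"
```

```text
the job is handed in; nothing more can be done
None
```

I handed the job in: all three cogs are home on the hub (grey, brass, blue from the bottom), the knob is at its clockwise stop, and the orange driver is back in its stand; the hand-in gave no verdict.

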